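Lay out the bench for soldering a cuff

ROBOT

A 6-joint arm with a two-finger parallel gripper is mounted at the origin on a cart in front of the work surface, level with it; the furniture and walls round the work are solid. World frame = base frame: x ahead of the robot, y to its left, z up, the work surface at z = 0. Lengths are in m, angles in rad, forces in N, time in s.
With the tool pointing down it reaches from about 0.4 to 0.825 m from the base axis. Payload 7 kg.
Tool frame: the origin (TCP) lies between the finger pads; the fingertips stand arm.nose_length ahead of it and the grasp point (between the pads) is the TCP (arm.nose_length is the distance from the TCP to the fingertips, in m); x points along the fingers, z is the direction in which the jaws open and shut, and the axes are right-handed (so a half turn about x gives the same grasp; the last joint's range is limited). The gripper opens to 88 mm and grips with 3 to 60 N. Pads are 19 mm wide; open, the fingers measure 130 mm over their backs; the gripper's body (78 mm by 193 mm) begins 47 mm behind the grasp point.
Start: joints at [1.623, 0.359, 0.012, 0, -1.224, -0.288], TCP at [0.158, 0.656, 0.246] pointing down, gripper open.
Joint ranges: [-3.07, 3.07], [-1.43, 2.12], [-1.02, 1.25], [-3.03, 1.67], [-3.05, -0], [-3.03, 3.03]. Speed limits (rad/s): [2.39, 2.39, 3.01, 3.14, 3.14, 3.14].

INTERFACE

Orientations are given as [roll, pitch, yaw] about the fixed x, y, z axes, in that order (R = Rz(yaw) Ry(pitch) Rx(roll)).
In Python, from station import arm, viewer, spotter gives the robot as it stands.
- The arm moves only by the shell command python3 -m handwheel 'ROWS' [FORCE]. ROWS is a JSON object of lists of equal length, an entry for each row: "gripper": the gripper command: -1 is shut, 1 is fully open, values between are in proportion; "travel": the shift along the world's x, y, z each as a share of 500 mm, from -1 to 1, a list of three; "spin": the turn about the world's z as a share of 45 degrees, from -1 to 1. A call has 1 to 20 rows; each row is the pose to reach, as a shift and turn from the pose commanded when the call began; what a row does not reach only later rows make up. A row lasts 1/10 s, in which the tool goes at most 50 mm and 8.59 degrees, less where a joint would pass 70% of its speed; a pose out of reach is approached as far as the arm can. A call with a number of a shift or a turn outside -1 to 1 is refused whole. A call with a gripper value outside its range is refused whole. The fingers move at their own pace and stop on an object; FORCE is the grip in N (left out, the last holds). Time passes only in rows, so rows that repeat a pose let the fingers close. It gives the time, the measured TCP pose, the force and the opening at its end, in the units of the state.
- arm.get_state(): the state, without advancing time (a new reading comes with each control period).
- viewer.grab_frame(name): name is "scene" or "top" or "wrist"; returns a dict with "pixels" (480x640x3 uint8, blue, green, red), "fx", "fy", "cx", "cy" (pixels), "eye" and "attitude" of the camera in the world. Camera axes: x right, y down, z forward; pixel columns grow to the right and rows downward; lengths in m; the calibration is good to about 2 mm. A picture is of the moment at which its call begins. There is no depth.
- arm.job_done(): hands the job in, once; it reports no verdict.
Trained networks look in the newest picture that a camera, given by its name, has taken for a name from the list of things; names that differ only in an ending like _2 or _b are one class to them, and where a whole thing is asked for, a point or a joint stands for the part that bears it (a point fixed in the world has none). Each returns a list of dicts, best first, with "conf" (0 to 1); they miss things now and then, are a little off and sometimes report something else, mostly with a low value. They report only what shows in the picture. A call takes as long as a camera call. They do not tell look-alikes from the thing itself.
- spotter.spot_in(camera, label): "rect" ([left, top, right, bottom] in pixels, round what is visible of it).
- spotter.tip_of(camera, label): "at" ([column, row] in pixels: a listed point, or the origin of a listed thing).
The state is a dict: "t": time; "q": joint angles; "qd": joint speeds; "joint_efforts": joint torques, N m; "eef_pos": TCP position; "ee_rot": TCP orientation; "force": force on the tool from outside, world axes, zero at the start; "moment": the same for the moment, N m; "width": finger opening in m.
Only numpy, scipy, OpenCV 4.12 (cv2) and the standard library are available. Lean on these libraries where they do the work, as an engineer would, in place of code of your own. Each camera call takes 0.05 s, during which the arm holds its last target.

TASK

Lay out the bench for soldering, with left, right and behind as seen from the robot. Put the small square steel block to the right of the soldering slab, in line with the slab's middle and square to it, leaving a gap of 8 cm between them; stand the flux jar midway in that gap and lay the silver cuff flat, centred, on top of the steel block. Put the pumice block flat on the middle of the slab, lay the tweezers behind the slab, parallel to its back edge, centred on it and 2 cm clear of it, and leave the tan agate lump and the black rubber block where they are.

Things in the scene. Friction and masses are not known exactly. Their poses are not given: they have to be found in the camera images.
- solder_slab: flat grey slate soldering slab with rows of small holes, 108 (x) x 138 (y) x 10 mm, fixed to the bench on the left half of the worktop (not the similar panel at the far right end). Origin at the centre of its underside, on the bench top; its x points away from the robot (its back edge is at x = +54 mm), its y to the left (its right edge is at y = -69 mm). It may be turned up to 0.1 rad.
- steel_block: square flat block of bright steel, 62 x 62 x 20 mm, 0.6 kg, loose, lying on the worktop (not the bigger steel plate screwed to the front edge above the wooden pin). Origin at the centre of its underside, z up.
- jar: glass flux jar with a brown cap, 48 mm in diameter, 65 mm tall, upright, loose, standing out on the worktop (not one of the smaller jars along the back rim). The cap, fixed on, is 44 mm across and reaches from 50 to 65 mm above the foot: grip it there; below the cap the jar behaves in contact like a box 44 mm square with its sides along its x and y, which at the start lie within 0.25 rad of the room's. Origin at the centre of its underside, z up.
- cuff: hammered silver cuff bracelet lying flat, an open ring about 62 mm across and 22 mm high, band about 10 mm thick, loose. Origin at the ring's centre on its underside; the opening faces its +y, the middle of the band opposite is at y = -27 mm and can be gripped across the band (along y), with one finger inside the ring (about 38 mm clear).
- pumice: pumice block: the largest of three small abrasive blocks, blue-grey, 25 (x) x 35 (y) x 16 mm, rounded edges, loose. Origin at the centre of its underside, z up.
- tweezer: steel tweezers lying flat, 13 (x) x 122 (y) x 9 mm, rigid, loose. Origin at the centre of the underside; they lie along their y.
- agate: agate lump, a small tan abrasive block 23 x 27 x 17 mm, loose; not to be moved. Origin at the centre of its underside.
- rubber: rubber block, a small black abrasive block 14 x 30 x 13 mm, loose; not to be moved. Origin at the centre of its underside.
Mind the look-alikes: they are no part of the job. What is shaped like the jar but green is not meant.

How it is judged:
At the end, for the whole second after the job is handed in: Block, gap 80 mm to the slab, and jar midway: each within 15 mm both ways (block square within 0.2 rad). Pumice on slab and cuff on block: flat, centred within 12 mm. Tweezers 80 mm behind slab centre +-12 mm, centred +-15 mm, parallel within 0.15 rad. All released, at rest (x of steel_block in the frame of solder_slab between -0.015 and 0.015 m and y of steel_block in the frame of solder_slab between -0.193 and -0.163 m and height (world z) of each of steel_block, jar, tweezer below 0.005 m and (angle between the x axis of steel_block and the x axis of solder_slab, either way round below 0.2 rad or angle between the x axis of steel_block and the y axis of solder_slab, either way round below 0.2 rad) and x of jar in the frame of solder_slab between -0.015 and 0.015 m and y of jar in the frame of solder_slab between -0.125 and -0.091 m and angle between jar's own z axis and vertical below 0.1 rad and horizontal distance between jar and steel_block between 0.055 and 0.087 m and horizontal distance between pumice and solder_slab below 0.012 m and angle between pumice's own z axis and vertical below 0.15 rad and z of pumice in the frame of solder_slab between 0.006 and 0.015 m and horizontal distance between cuff and steel_block below 0.012 m and angle between cuff's own z axis and vertical below 0.12 rad and z of cuff in the frame of steel_block between 0.015 and 0.025 m and x of tweezer in the frame of solder_slab between 0.068 and 0.092 m and y of tweezer in the frame of solder_slab between -0.015 and 0.015 m and angle between the y axis of tweezer and the y axis of solder_slab, either way round below 0.15 rad and linear speed of each of steel_block, jar, pumice, cuff, tweezer below 0.01 m/s); the robot touches nothing.
It fails at once if the agate lump or the rubber block is moved by more than 2 cm (distance of any of agate, rubber from where it was at the start of the episode above 0.02 m).
It also fails if it takes over 120 s, if anything falls off the work surface, if the arm or the gripper's body presses on something with over 40 N, if the wrist force passes 120 N, or if a joint passes its speed limit or range.

## Working session

There is one attempt and no reset: what is moved stays moved. The work goes in short steps, Python scripts to look and compute and a shell command to move; the robot and the scene stay as the last step left them, time stands still between calls to the robot, and variables do not carry over. Pictures are saved under pics/ and viewed, and the job is handed in when it is done.

```bash
ls; mkdir -p pics; python3 - <<'E'
from station import arm, viewer, spotter
import cv2
s=arm.get_state(); print(s['t'],s['eef_pos'],s['ee_rot'],s['width'],arm.nose_length)
for n in ['scene','top','wrist']:
    f=viewer.grab_frame(n); cv2.imwrite(f'pics/{n}0.png',f['pixels'])
    print(n,f['fx'],f['fy'],f['cx'],f['cy'],f['eye'],f['attitude'])
    for l in ['solder_slab','steel_block','jar','cuff','pumice','tweezer','agate','rubber']:
        print(l,[( [round(v) for v in d['at']],round(d['conf'],2)) for d in spotter.tip_of(n,l)][:4])
E
```

```text
pics
0.0 [0.15761507 0.65585656 0.24460887] [ 0.08290519  1.56913049 -1.72382445] 0.08785595212088322 0.019
scene 510.4979159777296 510.4979159777296 324.174819293107 248.43189775675324 [ 0.09673255 -0.50284629  0.77633937] [-2.41148442 -0.01807641 -0.86362447]
solder_slab [([226, 228], 0.66)]
steel_block [([383, 275], 0.79)]
jar [([255, 176], 0.9), ([200, 278], 0.72), ([425, 258], 0.57)]
cuff [([349, 239], 0.87)]
pumice [([428, 326], 0.53)]
tweezer [([441, 377], 0.92)]
agate [([347, 239], 0.62), ([160, 244], 0.49)]
rubber [([307, 203], 0.63), ([226, 228], 0.21)]
top 524.1138950266346 524.1138950266346 319.96657405309253 240.05098704935824 [ 0.4802877  -0.09665068  1.14628166] [-3.04337124  0.01153772 -1.57299137]
solder_slab [([219, 267], 0.77)]
steel_block [([372, 214], 0.66)]
jar [([384, 172], 0.93), ([250, 319], 0.58), ([187, 191], 0.57)]
cuff [([316, 196], 0.5)]
pumice [([433, 228], 0.52)]
tweezer [([464, 260], 0.61)]
agate []
rubber [([461, 259], 0.7), ([259, 187], 0.53)]
wrist 408.34800563449784 408.34800563449784 317.2976280519371 242.5783065676622 [0.23403478 0.63776786 0.38441116] [ 2.85153631e+00  4.20525570e-04 -1.80592346e+00]
solder_slab []
steel_block []
jar []
cuff []
pumice []
tweezer []
agate []
rubber []
```

View pics/scene0.png

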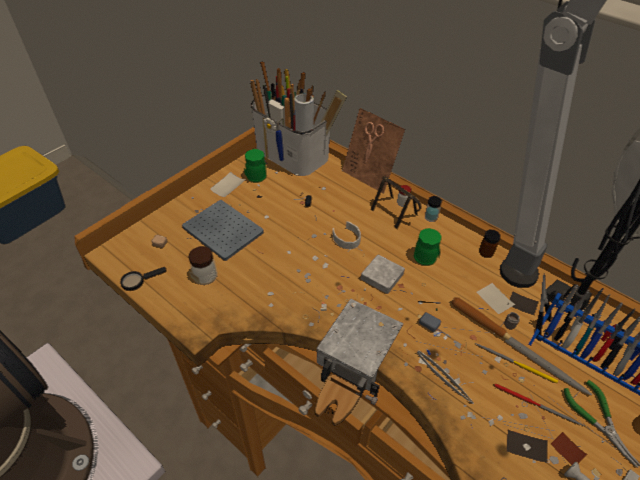

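View pics/top0.png

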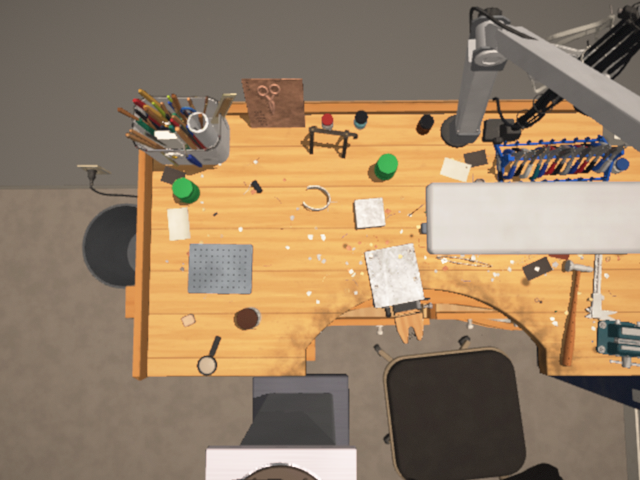

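The job's things in the scene picture, against their look-alikes:

| Thing | Chosen pixel | Look-alikes |
|---|---|---|
| Jar | brown cap (202,265) | green jars (255,165) and (427,247); small rim jars (433,208) and (490,243) |
| Steel block | (383,273) | plate (358,338) |
| Slab | (222,228) | dark panel (527,445) |
| Pumice | (428,323) | agate (160,242), rubber (308,201) |
| Tweezers | (444,377) | files and pliers |
| Cuff | (347,236) | none |

Next I measure each one in close crops.

```bash
cat > h.py <<'E'
from station import arm, viewer, spotter
import cv2, numpy as np
from scipy.spatial.transform import Rotation as Ro
def ray(f,px):
    R=Ro.from_euler('xyz',f['attitude']).as_matrix()
    d=R@np.array([(px[0]-f['cx'])/f['fx'],(px[1]-f['cy'])/f['fy'],1]); return np.array(f['eye']),d
def at(f,px,z):
    e,d=ray(f,px); return (e+d*(z-e[2])/d[2])[:2]
def proj(f,p):
    R=Ro.from_euler('xyz',f['attitude']).as_matrix()
    c=R.T@(np.array(p)-f['eye']); return [f['cx']+f['fx']*c[0]/c[2],f['cy']+f['fy']*c[1]/c[2]]
def crop(f,box,k,fn):
    l,t,r,b=box; cv2.imwrite(fn,cv2.resize(f['pixels'][t:b,l:r],None,fx=k,fy=k,interpolation=cv2.INTER_CUBIC))
def st():
    s=arm.get_state(); M=Ro.from_euler('xyz',s['ee_rot']).as_matrix()
    print('t',round(s['t'],2),'tcp',np.round(s['eef_pos'],4),'toolx',np.round(M[:,0],3),'jaw',np.round(M[:,2],3),'jawdeg',round(np.degrees(np.arctan2(M[1,2],M[0,2])),1),'w',round(s['width'],4),'F',np.round(s['force'],1),'q',np.round(s['q'],2))
E
python3 - <<'E'
from h import *
st()
s=viewer.grab_frame('scene');t=viewer.grab_frame('top')
for n,a,b,z in [('slab',(222,229),(220,268),.01),('block',(383,271),(369,212),.02),('jar',(201,254),(247,318),.065),('cuff',(347,236),(316,198),.011),('pumice',(429,321),None,.016),('tweez',(444,376),(464,261),.005),('agate',(159,241),(188,320),.017),('rubber',(308,201),(257,187),.013)]:
    print(n,np.round(at(s,a,z),3),None if b is None else np.round(at(t,b,z),3))
crop(s,(140,180,300,300),5,'pics/a1.png');crop(s,(320,210,480,330),5,'pics/a2.png');crop(s,(390,300,490,400),6,'pics/a3.png');crop(t,(160,170,320,290),5,'pics/a4.png');crop(t,(290,170,490,290),4,'pics/a5.png')
E
```

```text
t 1.35 tcp [0.1577 0.6563 0.2456] toolx [ 0.  0. -1.] jaw [-0.234 -0.972 -0.   ] jawdeg -103.5 w 0.0877 F [0.3 0.2 0.3] q [ 1.62  0.36  0.01  0.   -1.22 -0.29]
slab [0.528 0.127] [0.532 0.133]
block [ 0.651 -0.196] [ 0.652 -0.19 ]
jar [0.429 0.062] [0.427 0.065]
cuff [ 0.684 -0.081] [ 0.685 -0.075]
pumice [ 0.615 -0.324] None
tweez [ 0.546 -0.4  ] [ 0.546 -0.397]
agate [0.418 0.19 ] [0.421 0.199]
rubber [0.708 0.048] [0.71  0.054]
```

View pics/a1.png

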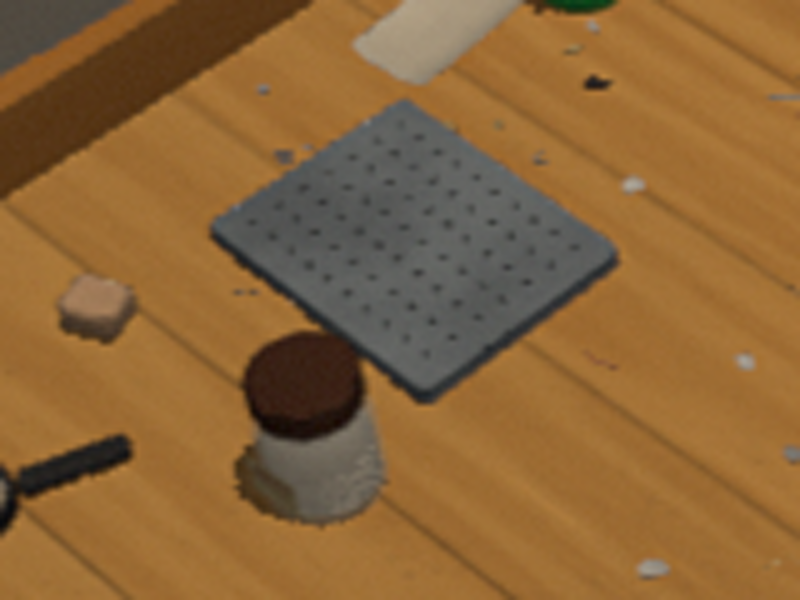

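View pics/a2.png

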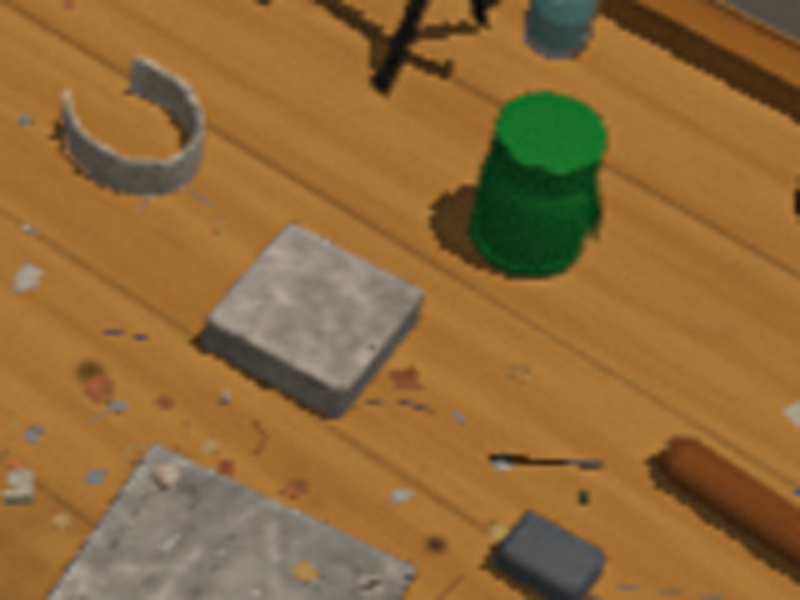

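View pics/a3.png

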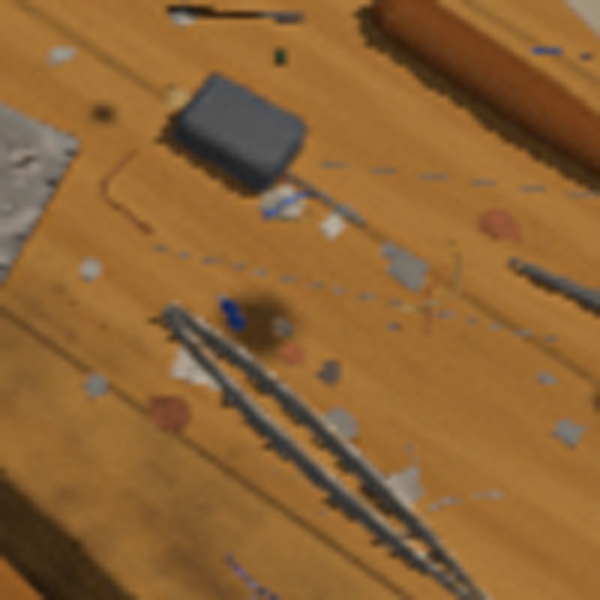

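View pics/a4.png

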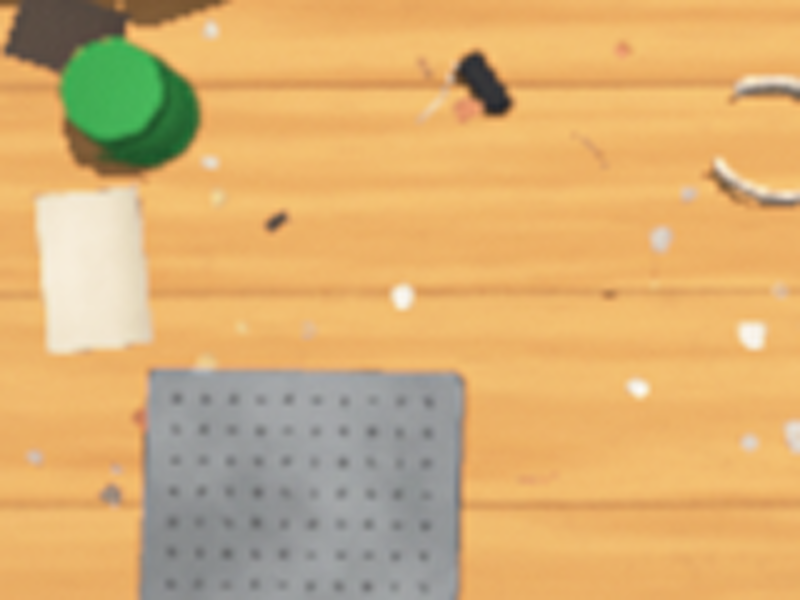

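View pics/a5.png

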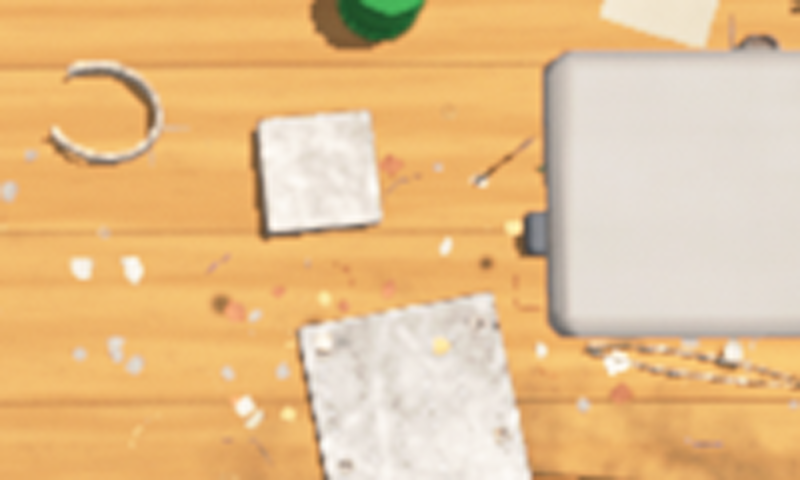

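```bash
python3 - <<'E'
from h import *
s=viewer.grab_frame('scene');t=viewer.grab_frame('top')
def tri(a,b):
    e1,d1=ray(s,a);e2,d2=ray(t,b)
    A=np.stack([d1,-d2],1);k=np.linalg.lstsq(A,e2-e1,rcond=None)[0]
    return np.round((e1+k[0]*d1+e2+k[1]*d2)/2,3), np.round(np.linalg.norm(e1+k[0]*d1-e2-k[1]*d2),3)
print('lamp joint',tri((562,33),(487,40)),'head',ray(s,(620,8))[1],tri((600,8),(428,185)),tri((640,25),(428,250)))
print('jarcap',tri((201,254),(247,318)),'slab',tri((222,229),(220,268)))
def seg(f,box,lo,hi,z,name):
    l,tp,r,b=box; h=cv2.cvtColor(f['pixels'][tp:b,l:r],cv2.COLOR_BGR2HSV)
    m=cv2.inRange(h,np.array(lo),np.array(hi)); m=cv2.morphologyEx(m,cv2.MORPH_CLOSE,np.ones((5,5)));m=cv2.morphologyEx(m,cv2.MORPH_OPEN,np.ones((3,3)))
    c=max(cv2.findContours(m,0,2)[0],key=cv2.contourArea).reshape(-1,2)+[l,tp]
    P=np.array([at(f,p,z) for p in c])
    rc=cv2.minAreaRect((P*1000).astype(np.float32)); print(name,len(c),[np.round(x,1) for x in rc])
seg(t,(175,230,268,305),(0,0,0),(179,75,255),.01,'slab top')
seg(s,(175,190,275,265),(0,0,0),(179,75,255),.007,'slab scene')
seg(t,(345,190,395,236),(0,0,110),(179,75,255),.02,'block top')
seg(s,(355,250,410,300),(0,0,130),(179,75,255),.02,'block scene')
seg(s,(415,308,445,336),(0,0,0),(179,110,130),.01,'pumice')
crop(t,(225,290,275,345),10,'pics/b1.png')
E
```

```text
lamp joint (array([ 0.818, -0.314,  0.466]), np.float64(0.002)) head [ 1.15527329  0.21492457 -0.4204403 ] (array([ 0.633, -0.3  ,  0.546]), np.float64(0.175)) (array([ 0.552, -0.323,  0.57 ]), np.float64(0.23))
jarcap (array([0.428, 0.065, 0.064]), np.float64(0.003)) slab (array([0.533, 0.135, 0.   ]), np.float64(0.001))
slab top 23 [array([531.9, 133.7]), array([137.8, 108. ]), np.float64(89.0)]
slab scene 107 [array([549.4, 147.5]), array([177. , 145.2]), np.float64(88.8)]
block top 26 [array([ 650.8, -190.7]), array([63.8, 63.5]), np.float64(5.0)]
block scene 62 [array([ 651.4, -194.6]), array([60.5, 60.6]), np.float64(5.9)]
pumice 35 [array([ 618., -332.]), array([53.7, 33.3]), np.float64(83.9)]
```

```bash
python3 - <<'E'
from h import *
s=viewer.grab_frame('scene');t=viewer.grab_frame('top')
for z in [.2,.3,.4,.45,.5,.55,.6,.7]:
    print(z,[(np.round(at(t,p,z),2),np.round(proj(s,[*at(t,p,z),z]))) for p in [(430,185),(430,250)]])
crop(s,(520,0,640,90),6,'pics/c1.png')
E
```

```text
0.2 [(array([ 0.67, -0.29]), array([449., 221.])), (array([ 0.55, -0.28]), array([406., 262.]))]
0.3 [(array([ 0.65, -0.27]), array([444., 173.])), (array([ 0.55, -0.26]), array([401., 210.]))]
0.4 [(array([ 0.63, -0.25]), array([437., 114.])), (array([ 0.54, -0.24]), array([394., 146.]))]
0.45 [(array([ 0.62, -0.24]), array([433.,  80.])), (array([ 0.54, -0.24]), array([390., 109.]))]
0.5 [(array([ 0.61, -0.23]), array([429.,  40.])), (array([ 0.53, -0.23]), array([386.,  66.]))]
0.55 [(array([ 0.6 , -0.22]), array([423.,  -4.])), (array([ 0.53, -0.22]), array([381.,  18.]))]
0.6 [(array([ 0.59, -0.21]), array([417., -56.])), (array([ 0.52, -0.21]), array([375., -38.]))]
0.7 [(array([ 0.57, -0.19]), array([ 402., -186.])), (array([ 0.52, -0.19]), array([ 361., -177.]))]
```

View pics/c1.png

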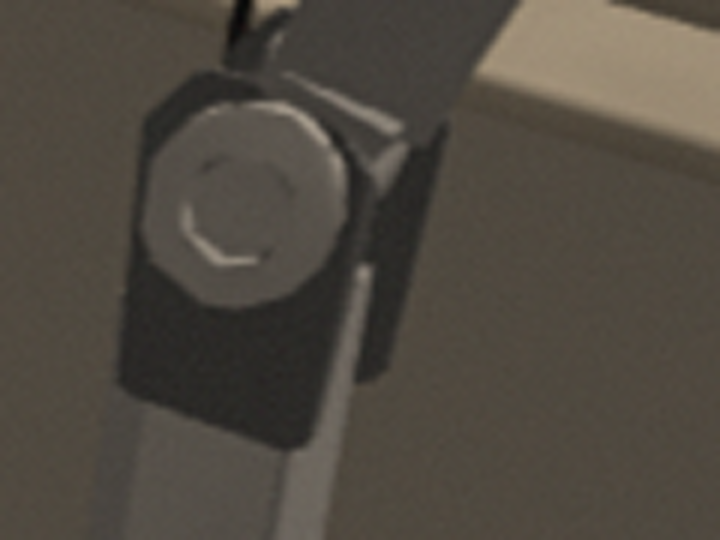

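```bash
python3 -m handwheel '{"gripper":[1,1,1,1,1,1,1,1,1,1,1,1,1,1],"travel":[[0.58,-0.9,-0.06],[0.58,-0.9,-0.06],[0.58,-0.9,-0.06],[0.58,-0.9,-0.06],[0.58,-0.9,-0.06],[0.58,-0.9,-0.06],[0.58,-0.9,-0.06],[0.58,-0.9,-0.06],[0.58,-0.9,-0.06],[0.58,-0.9,-0.06],[0.58,-0.9,-0.06],[0.58,-0.9,-0.06],[0.58,-0.9,-0.06],[0.58,-0.9,-0.06]],"spin":[0.41,0.41,0.41,0.41,0.41,0.41,0.41,0.41,0.41,0.41,0.41,0.41,0.41,0.41]}' 20; python3 -c "
from h import *
st()"
```

```text
t: 3.05
eef_pos: [0.4476, 0.2068, 0.2158]
ee_rot: [2.417, 1.57, 0.932]
force: [0.2, 0.4, 0.3]
width: 0.0876
t 3.05 tcp [0.4476 0.2068 0.2158] toolx [ 0.  0. -1.] jaw [ 0.086 -0.996 -0.   ] jawdeg -85.0 w 0.0876 F [0.2 0.4 0.3] q [ 0.83  0.08 -0.42 -0.   -1.07  0.82]
```

```bash
python3 -m handwheel '{"gripper":[1,1,1,1,1,1,1,1,1,1,1,1],"travel":[[0.405,-0.798,-0.07],[0.405,-0.798,-0.07],[0.405,-0.798,-0.07],[0.405,-0.798,-0.07],[0.405,-0.798,-0.07],[0.405,-0.798,-0.07],[0.405,-0.798,-0.07],[0.405,-0.798,-0.07],[0.405,-0.798,-0.07],[0.405,-0.798,-0.07],[0.405,-0.798,-0.07],[0.405,-0.798,-0.07]],"spin":[0,0,0,0,0,0,0,0,0,0,0,0]}'; python3 - <<'E'
from h import *
st()
w=viewer.grab_frame('wrist'); cv2.imwrite('pics/w1.png',w['pixels']); cv2.imwrite('pics/s1.png',viewer.grab_frame('scene')['pixels'])
print(w['eye'],w['attitude'])
E
```

```text
t: 4.25
eef_pos: [0.6503, -0.1912, 0.1805]
ee_rot: [-2.175, 1.57, 2.626]
force: [-0.4, -0.0, -0.1]
width: 0.0875
t 4.25 tcp [ 0.6503 -0.1912  0.1805] toolx [-0.  0. -1.] jaw [ 0.088 -0.996 -0.   ] jawdeg -85.0 w 0.0875 F [-0.4 -0.  -0.1] q [ 0.    0.41 -0.07 -0.   -1.1   1.66]
[ 0.72849381 -0.18484716  0.31930287] [ 2.85140846e+00  4.37462516e-04 -1.48237047e+00]
```

View pics/w1.png

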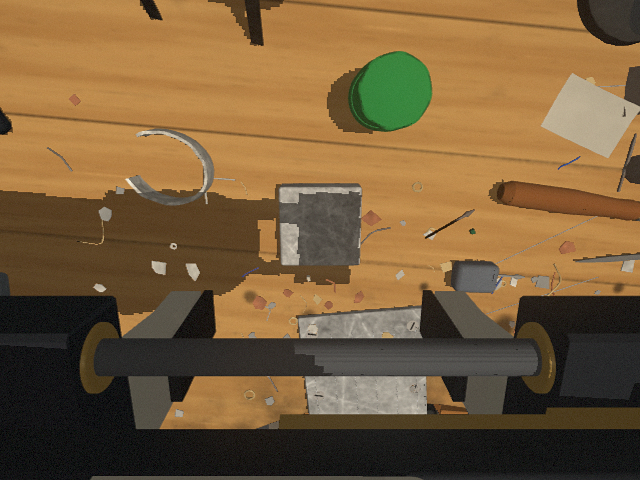

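View pics/s1.png

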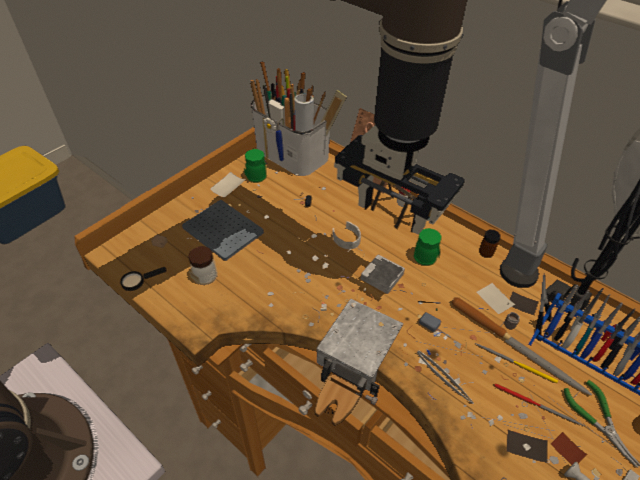

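```bash
cat > wm.py <<'E'
from h import *
import sys,json
w=viewer.grab_frame('wrist')
def show(name,pts,z):
    P=[at(w,p,z) for p in pts]; print(name,np.round(P,4).tolist(),'mean',np.round(np.mean(P,0),4)); return P
E
python3 - <<'E'
from wm import *
show('block',[(278,184),(361,184),(361,266),(278,266)],.02)
show('pumice',[(452,262),(498,262),(499,291),(453,291)],.016)
show('cuff',[(172,167),(212,175),(130,180),(140,132),(170,204)],.022)
for n in ['cuff','pumice','steel_block']: print(n,[(d['at'],d['conf'],at(w,d['at'],0)) for d in spotter.tip_of('wrist',n)],[d['rect'] for d in spotter.spot_in('wrist',n)])
crop(w,(110,110,230,220),6,'pics/w2.png');crop(w,(420,230,540,310),6,'pics/w3.png')
E
```

```text
block [[0.6816, -0.1597], [0.6871, -0.2204], [0.6235, -0.2281], [0.6177, -0.1636]] mean [ 0.6525 -0.1929]
pumice [[0.6318, -0.2997], [0.635, -0.3357], [0.6108, -0.3419], [0.6075, -0.305]] mean [ 0.6213 -0.3206]
cuff [[0.6874, -0.0829], [0.6842, -0.1117], [0.6753, -0.0523], [0.7099, -0.0607], [0.66, -0.0811]] mean [ 0.6833 -0.0777]
cuff [([318.4, 222.9], 0.32, array([ 0.65007608, -0.19236154]))] [[125.9, 125.0, 215.9, 207.9]]
pumice [([470.4, 274.3], 0.88, array([ 0.61733393, -0.32303741]))] [[452.7, 260.7, 496.8, 291.7]]
steel_block [([318.5, 218.7], 0.73, array([ 0.65354114, -0.19213001]))] [[278.2, 182.9, 363.7, 264.7]]
```

View pics/w2.png

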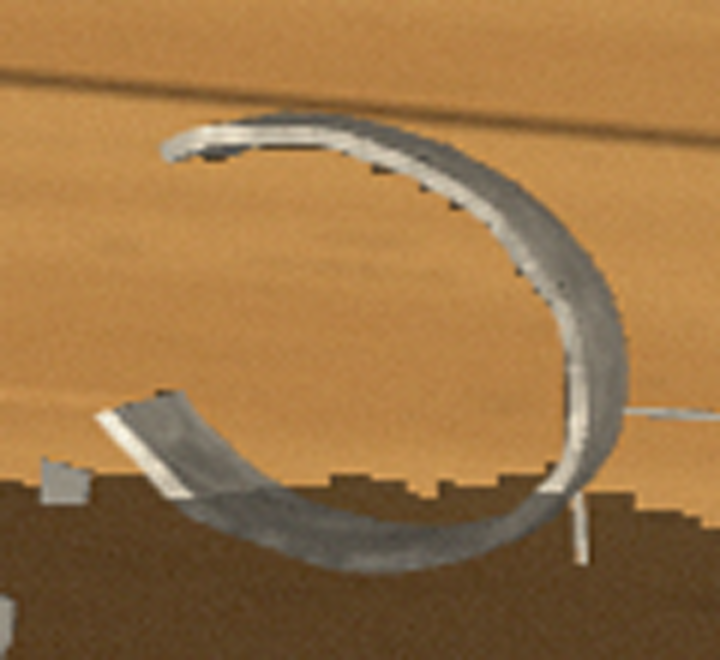

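View pics/w3.png

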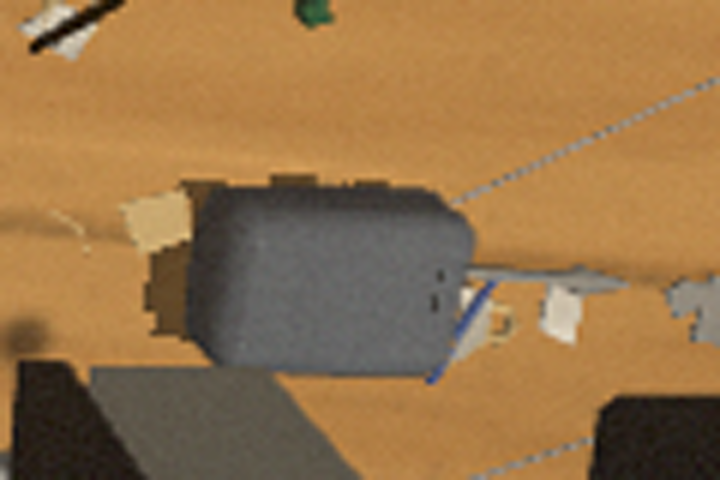

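```bash
python3 -m handwheel '{"gripper":[1,1,1,1,1,1,-1,-1,-1,-1,-1,-1,-1,-1],"travel":[[0.003,-0.002,-0.1],[0.003,-0.002,-0.2],[0.003,-0.002,-0.28],[0.003,-0.002,-0.316],[0.003,-0.002,-0.316],[0.003,-0.002,-0.316],[0.003,-0.002,-0.316],[0.003,-0.002,-0.316],[0.003,-0.002,-0.316],[0.003,-0.002,-0.316],[0.003,-0.002,-0.316],[0.003,-0.002,-0.316],[0.003,-0.002,-0.316],[0.003,-0.002,-0.316]],"spin":[0,0,0,0,0,0,0,0,0,0,0,0,0,0]}' 45
```

```text
t: 6.1
eef_pos: [0.6518, -0.1936, 0.0227]
ee_rot: [1.853, 1.571, 0.368]
force: [-0.4, 1.7, 2.8]
width: 0.0614
```

```bash
python3 -m handwheel '{"gripper":[-1,-1,-1,-1,-1,-1,-1,-1,-1,-1,-1,-1],"travel":[[0,0,0.06],[0,0,0.12],[-0.08,0.1,0.12],[-0.16,0.2,0.12],[-0.246,0.3,0.12],[-0.246,0.3,0.12],[-0.246,0.3,0.12],[-0.246,0.3,0.07],[-0.246,0.3,0.03],[-0.246,0.3,0.002],[-0.246,0.3,0.002],[-0.246,0.3,0.002]],"spin":[0,0,0,-0.07,-0.13,-0.13,-0.13,-0.13,-0.13,-0.13,-0.13,-0.13]}'
```

```text
t: 7.3
eef_pos: [0.5279, -0.044, 0.0227]
ee_rot: [-1.348, 1.569, -2.935]
force: [-0.7, 0.1, -6.2]
width: 0.0612
```

```bash
python3 -m handwheel '{"gripper":[0.8,0.8,0.8,0.8,0.8,0.8,0.8,0.8],"travel":[[0,0,0],[0,0,0],[0,0,0],[0,0,0],[0,0,0.05],[0,0,0.1],[0,0,0.2],[0,0,0.28]],"spin":[0,0,0,0,0,0,0,0]}'; python3 - <<'E'
from wm import *
st()
cv2.imwrite('pics/w4.png',w['pixels']); cv2.imwrite('pics/s4.png',viewer.grab_frame('scene')['pixels'])
E
```

```text
t: 8.1
eef_pos: [0.5289, -0.0438, 0.166]
ee_rot: [1.451, 1.57, -0.135]
force: [1.2, -0.3, -0.1]
width: 0.0789
t 8.15 tcp [ 0.5324 -0.0436  0.1729] toolx [ 0.011  0.001 -1.   ] jaw [-0.014 -1.    -0.001] jawdeg -90.8 w 0.0789 F [ 2.8 -0.1  6.9] q [ 0.29  0.18 -0.41  0.   -0.97  1.27]
```

View pics/w4.png

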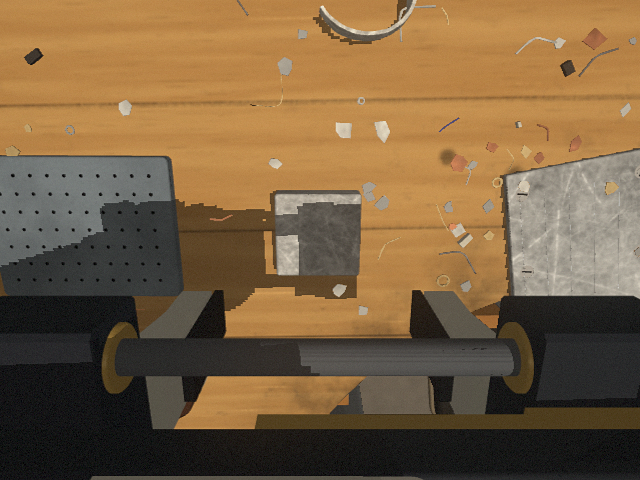

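View pics/s4.png

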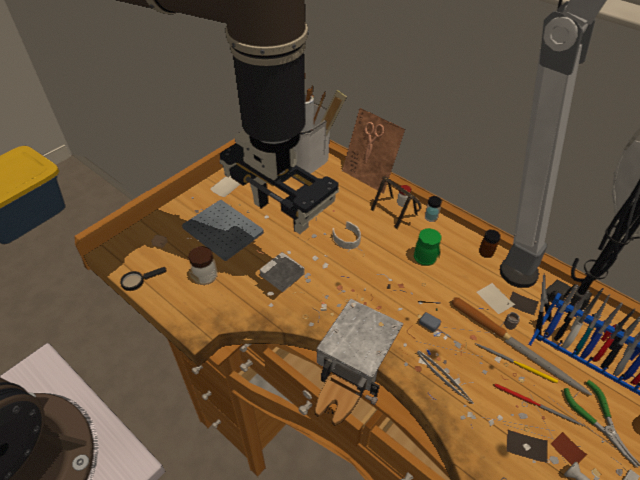

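```bash
python3 - <<'E'
from wm import *
st(); print(w['eye'])
crop(w,(130,140,400,300),3,'pics/w5.png')
def q(n):
    r=[(np.round(d['at']),d['conf'],at(w,d['at'],0)) for d in spotter.tip_of('wrist',n)]; print(n,r,[d['rect'] for d in spotter.spot_in('wrist',n)])
for n in ['steel_block','cuff']: q(n)
E
```

```text
t 8.25 tcp [ 0.5306 -0.0433  0.1671] toolx [ 0.007  0.002 -1.   ] jaw [-0.016 -1.    -0.002] jawdeg -90.9 w 0.0789 F [-0.1  0.1 -1.5] q [ 0.29  0.19 -0.42  0.   -0.96  1.27]
[ 0.60916417 -0.04505058  0.30963729]
steel_block [(array([318., 236.]), 0.59, array([ 0.52609722, -0.04374004]))] [[277.6, 198.0, 363.4, 280.0]]
cuff [] [[322.3, 0.0, 416.1, 52.5]]
```

View pics/w5.png

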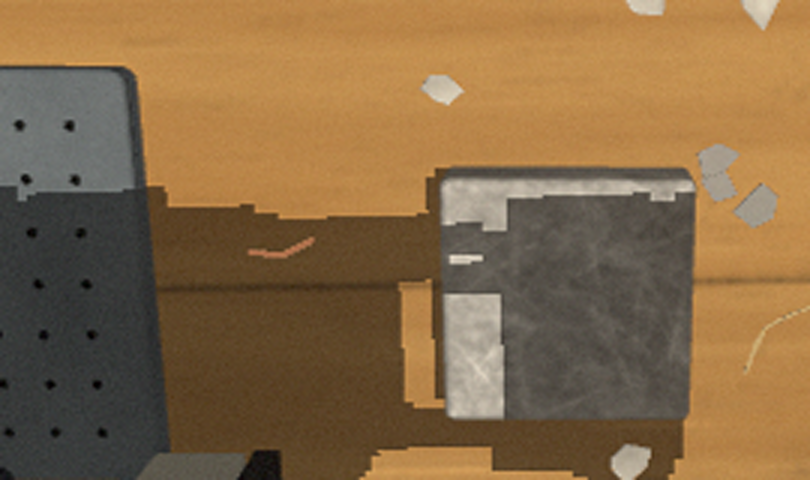

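```bash
python3 - <<'E'
from wm import *
show('block',[(277,200),(361,202),(359,279),(279,279)],.02)
show('slabR',[(174,164),(180,235),(185,297)],.01)
E
```

```text
block [[0.5536, -0.0166], [0.5512, -0.0751], [0.4936, -0.0745], [0.4945, -0.0154]] mean [ 0.5232 -0.0454]
slabR [[0.5784, 0.0558], [0.5266, 0.0574], [0.4766, 0.0592]] mean [0.5272 0.0575]
```

```bash
python3 - <<'E'
from h import *
s=viewer.grab_frame('scene');t=viewer.grab_frame('top')
crop(s,(170,190,320,300),5,'pics/d1.png');crop(t,(175,225,335,345),5,'pics/d2.png')
E
```

```text
(no output)
```

View pics/d1.png

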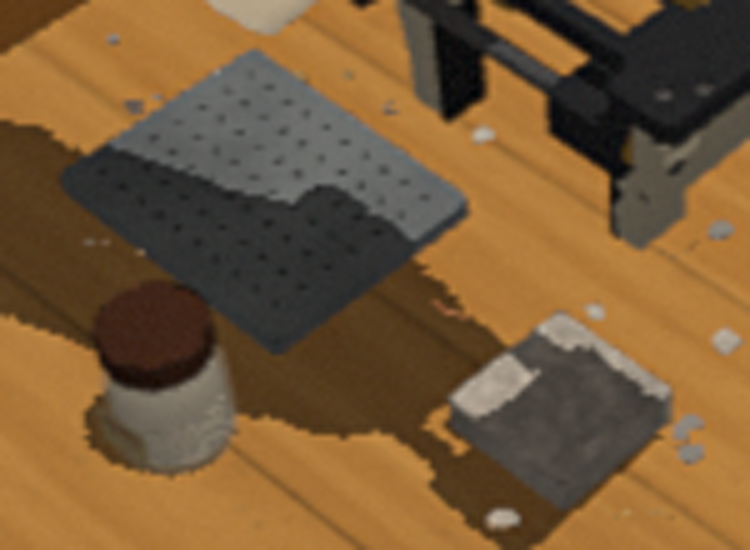

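View pics/d2.png

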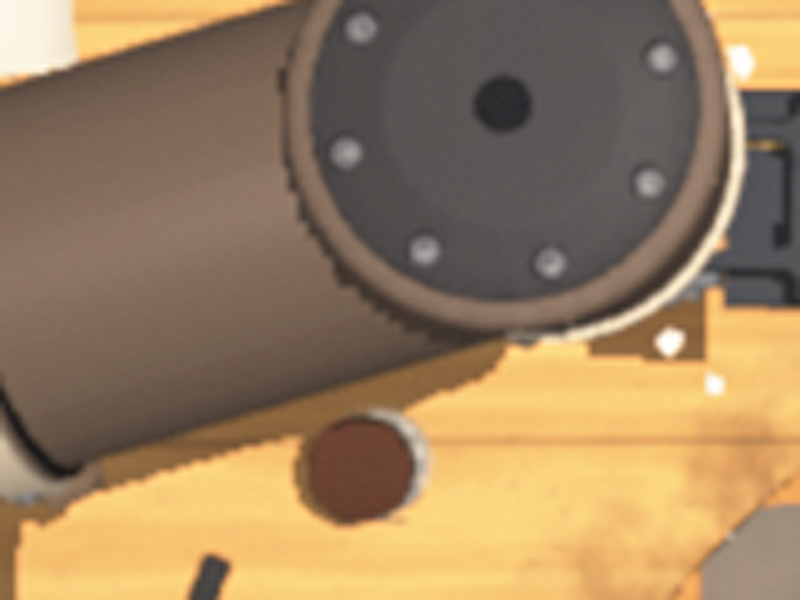

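```bash
python3 - <<'E'
from h import *
s=viewer.grab_frame('scene')
g=lambda L,z:np.array([at(s,(170+x/5,190+y/5),z) for x,y in L])
a=g([(63,176),(255,49),(467,205),(276,343)],.01);b=g([(450,400),(562,314),(671,391),(563,490)],.02)
print(np.round(a,4).tolist(),a.mean(0));print(np.round(b,4).tolist(),b.mean(0))
E
```

```text
[[0.4812, 0.196], [0.5863, 0.1948], [0.5808, 0.0583], [0.4777, 0.0611]] [0.53149678 0.12755978]
[[0.4971, -0.0173], [0.5571, -0.0191], [0.5562, -0.0777], [0.4943, -0.0795]] [ 0.52620121 -0.04840362]
```

```bash
python3 -m handwheel '{"gripper":[1,1,1,1,1,1,1,1],"travel":[[-0.08,0.09,0],[-0.16,0.17,0],[-0.2,0.213,0],[-0.2,0.213,0],[-0.2,0.213,0],[-0.2,0.213,0],[-0.2,0.213,0],[-0.2,0.213,0]],"spin":[-0.19,-0.38,-0.57,-0.76,-0.95,-1,-1,-1]}'
python3 -m handwheel '{"gripper":[1,1,1,1,1,1,1,1],"travel":[[0,0,0],[0,0,0],[0,0,0],[0,0,0],[0,0,0],[0,0,0],[0,0,0],[0,0,0]],"spin":[-0.19,-0.38,-0.57,-0.76,-0.95,-1,-1,-1]}'
python3 - <<'E'
from wm import *
st(); cv2.imwrite('pics/w6.png',w['pixels'])
print([(d['at'],at(w,d['at'],0)) for d in spotter.tip_of('wrist','jar')],[d['rect'] for d in spotter.spot_in('wrist','jar')])
E
```

```text
t: 9.45
eef_pos: [0.4286, 0.0628, 0.1633]
ee_rot: [-0.199, 1.57, -2.568]
force: [0.6, -0.8, -0.3]
width: 0.0877
t: 10.25
eef_pos: [0.4287, 0.0626, 0.1634]
ee_rot: [0.606, 1.57, -2.548]
force: [-0.4, 0.6, -0.4]
width: 0.0877
t 10.3 tcp [0.4287 0.0627 0.1634] toolx [-0. -0. -1.] jaw [-1.     0.014  0.   ] jawdeg 179.2 w 0.0876 F [-0.7 -0.1  0.2] q [ 0.6   0.03 -0.61  0.   -0.93 -0.62]
[([319.4, 230.4], array([0.42816742, 0.065379  ]))] [[286.5, 199.2, 360.4, 288.5]]
```

View pics/w6.png

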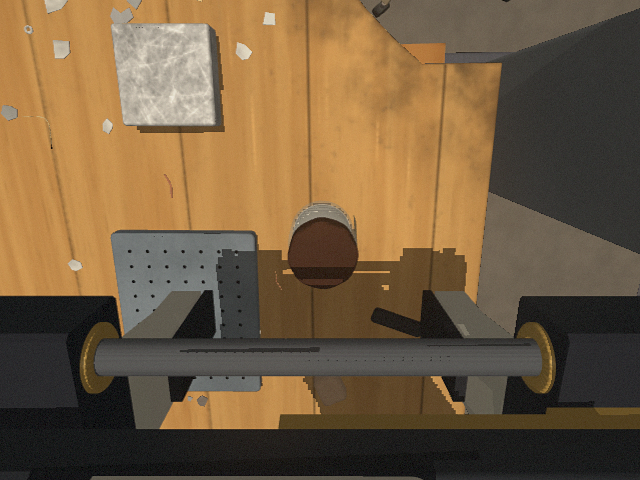

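```bash
python3 - <<'E'
from wm import *
show('cap',[(323,253)],.065); show('blk',[(113,25),(210,25),(216,125),(125,125)],.02); show('slabR',[(113,233),(183,232),(257,233)],.01)
E
```

```text
cap [[0.4262, 0.0625]] mean [0.4262 0.0625]
blk [[0.5551, -0.0739], [0.4947, -0.073], [0.496, -0.0132], [0.5565, -0.014]] mean [ 0.5256 -0.0435]
slabR [[0.5814, 0.0627], [0.5294, 0.0627], [0.4745, 0.0642]] mean [0.5284 0.0632]
```

```bash
python3 -m handwheel '{"gripper":[1,1,1,1,1,-1,-1,-1,-1,-1,-1,-1,-1],"travel":[[-0.002,0,-0.09],[-0.002,0,-0.16],[-0.002,0,-0.21],[-0.002,0,-0.21],[-0.002,0,-0.21],[-0.002,0,-0.21],[-0.002,0,-0.21],[-0.002,0,-0.21],[-0.002,0,-0.21],[-0.002,0,-0.21],[-0.002,0,-0.21],[-0.002,0,-0.21],[-0.002,0,-0.21]],"spin":[0,0,0,0,0,0,0,0,0,0,0,0,0]}' 20
```

```text
t: 11.75
eef_pos: [0.4274, 0.0627, 0.0586]
ee_rot: [0.473, 1.57, -2.684]
force: [-3.1, 0.9, 6.9]
width: 0.0439
```

```bash
python3 -m handwheel '{"gripper":[-1,-1,-1,-1,-1,-1,-1,-1,-1,-1],"travel":[[0,0,0.06],[0,-0.03,0.08],[0.06,-0.076,0.08],[0.13,-0.076,0.08],[0.2,-0.076,0.08],[0.2,-0.076,0.08],[0.2,-0.076,0.04],[0.2,-0.076,0.002],[0.2,-0.076,0.002],[0.2,-0.076,0.002]],"spin":[0,0,0,0,0,0,0,0,0,0]}'
python3 -m handwheel '{"gripper":[0.6,0.6,0.6,0.6,0.6,0.6,0.6,0.6,0.6],"travel":[[0,0,0],[0,0,0],[0,0,0],[0,0,0],[0,0,0.06],[0,0,0.14],[0,0,0.22],[0,0,0.22],[0,0,0.22]],"spin":[0,0,0,0,0,0,0,0,0]}'
python3 - <<'E'
from wm import *
st(); cv2.imwrite('pics/w7.png',w['pixels'])
E
```

```text
t: 12.75
eef_pos: [0.5272, 0.0246, 0.0593]
ee_rot: [0.408, 1.569, -2.749]
force: [-0.6, -0.4, -1.4]
width: 0.0438
t: 13.65
eef_pos: [0.5281, 0.0251, 0.1708]
ee_rot: [-2.631, 1.568, 0.494]
force: [-0.4, -0.0, -0.4]
width: 0.0701
t 13.7 tcp [0.5274 0.0248 0.1695] toolx [ 0.     0.001 -1.   ] jaw [-1.     0.016 -0.   ] jawdeg 179.1 w 0.0701 F [-0.3  0.8 -0.4] q [ 0.42  0.18 -0.42 -0.   -0.97 -0.43]
```

View pics/w7.png

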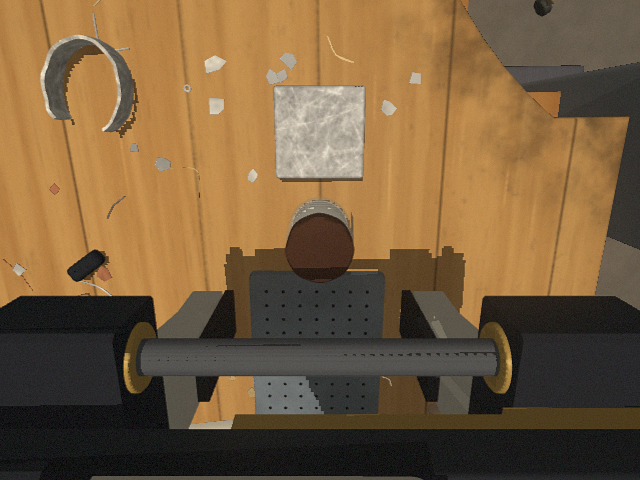

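```bash
python3 -m handwheel '{"gripper":[0.6,0.6,0.6,0.6,0.6,0.6,0.6,0.6],"travel":[[0.07,-0.06,0.04],[0.14,-0.12,0.04],[0.22,-0.18,0.02],[0.314,-0.23,0],[0.314,-0.23,0],[0.314,-0.23,0],[0.314,-0.23,0],[0.314,-0.23,0]],"spin":[0.17,0.34,0.51,0.68,0.84,0.84,0.84,0.84]}'
python3 -m handwheel '{"gripper":[0,0,0,0,0,0,0,0],"travel":[[0,0,0],[0,0,0],[0,0,0],[0,0,0],[0,0,0],[0,0,0],[0,0,0],[0,0,0]],"spin":[0.17,0.34,0.51,0.68,0.84,0.84,0.84,0.84]}'
python3 - <<'E'
from wm import *
st(); crop(w,(200,120,440,300),3,'pics/w8.png')
print([(d['at'],at(w,d['at'],0)) for d in spotter.tip_of('wrist','cuff')],[d['rect'] for d in spotter.spot_in('wrist','cuff')])
E
```

```text
t: 14.5
eef_pos: [0.6839, -0.0896, 0.1697]
ee_rot: [-0.846, 1.571, 2.937]
force: [-1.3, 0.4, 0.4]
width: 0.0701
t: 15.3
eef_pos: [0.6845, -0.0898, 0.1701]
ee_rot: [2.024, 1.57, 0.183]
force: [-0.2, -0.8, 0.5]
width: 0.0436
t 15.35 tcp [ 0.6846 -0.0899  0.1699] toolx [ 0.  0. -1.] jaw [-0.266 -0.964 -0.   ] jawdeg -105.4 w 0.044 F [-0.3  0.  -0.4] q [ 0.15  0.43 -0.05 -0.   -1.09  1.15]
[([316.4, 405.8], array([ 0.52459118, -0.04484156]))] [[265.9, 194.1, 346.4, 271.9]]
```

View pics/w8.png

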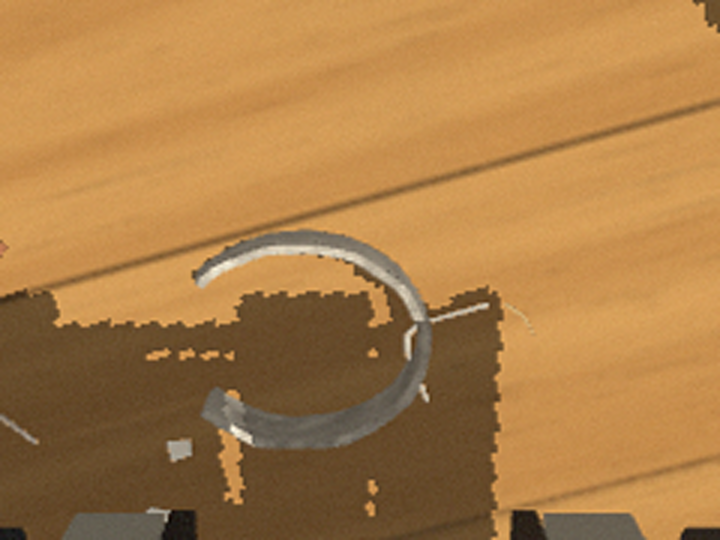

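```bash
python3 - <<'E'
from wm import *
M=Ro.from_euler('xyz',arm.get_state()['ee_rot']).as_matrix(); j=M[:2,2]; n=np.array([-j[1],j[0]])
c=np.array(arm.get_state()['eef_pos'][:2])
for nm,p,z in [('uptip',(203,283),.022),('lowtip',(243,438),.022),('top rim outer',(300,243),.022),('bot rim outer',(310,448),.022),('right rim outer top',(425,345),.022),('right base outer',(430,330),0.0),('right rim inner',(406,350),.022),('base top outer',(300,230),0),('bot base inner',(310,410),0)]:
    q=at(w,(200+p[0]/3,120+p[1]/3),z); d=q-c; print(nm,np.round(q,4),'along jaw(-y)',round(d@j*1000,1),'perp',round(d@n*1000,1))
E
```

```text
uptip [ 0.7077 -0.0596] along jaw(-y) -35.6 perp 14.1
lowtip [ 0.6675 -0.0574] along jaw(-y) -27.0 perp -25.2
top rim outer [ 0.7109 -0.0846] along jaw(-y) -12.2 perp 23.8
bot rim outer [ 0.6606 -0.0728] along jaw(-y) -10.4 perp -27.8
right rim outer top [ 0.6788 -0.107 ] along jaw(-y) 17.8 perp -1.2
right base outer [ 0.6761 -0.1089] along jaw(-y) 20.4 perp -3.3
right rim inner [ 0.6788 -0.1022] along jaw(-y) 13.2 perp -2.5
base top outer [ 0.7103 -0.0835] along jaw(-y) -13.2 perp 23.0
bot base inner [ 0.6632 -0.0728] along jaw(-y) -11.1 perp -25.3
```

```bash
python3 -m handwheel '{"gripper":[-0.43,-0.43,-0.43,-0.43,-0.43,-0.43],"travel":[[-0.012,-0.028,-0.08],[-0.012,-0.028,-0.15],[-0.012,-0.028,-0.19],[-0.012,-0.028,-0.19],[-0.012,-0.028,-0.19],[-0.012,-0.028,-0.19]],"spin":[0.04,0.04,0.04,0.04,0.04,0.04]}'
python3 - <<'E'
from wm import *
st(); cv2.imwrite('pics/w9.png',w['pixels']); s=viewer.grab_frame('scene'); crop(s,(290,170,410,280),6,'pics/s9.png')
E
```

```text
t: 16.1
eef_pos: [0.6799, -0.1042, 0.0763]
ee_rot: [1.77, 1.568, -0.036]
force: [0.2, -0.6, 0.5]
width: 0.0253
t 16.15 tcp [ 0.6799 -0.1041  0.0764] toolx [ 0.003  0.    -1.   ] jaw [-0.233 -0.972 -0.001] jawdeg -103.5 w 0.0247 F [0.  0.4 0.3] q [ 0.13  0.51 -0.15  0.   -0.9   1.2 ]
```

View pics/w9.png

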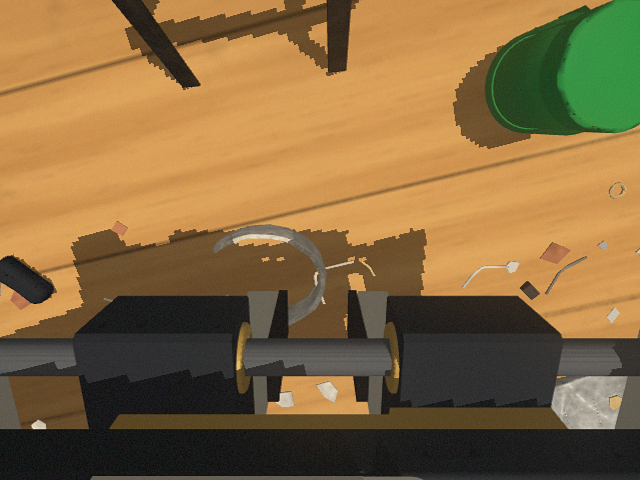

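View pics/s9.png

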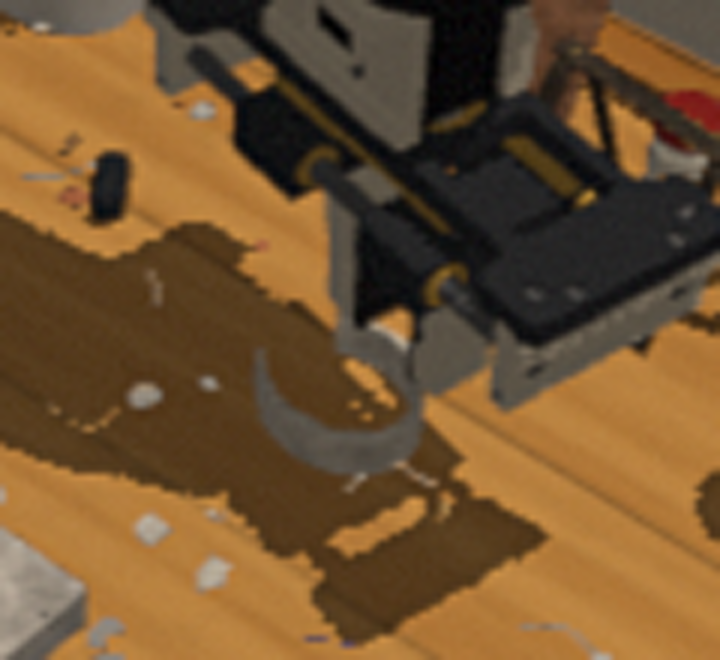

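```bash
python3 -m handwheel '{"gripper":[-0.43,-0.43,-0.43,-0.43,-1,-1,-1,-1,-1,-1,-1],"travel":[[0,0,-0.05],[0,0,-0.09],[0,0,-0.107],[0,0,-0.107],[0,0,-0.107],[0,0,-0.107],[0,0,-0.107],[0,0,-0.107],[0,0,-0.107],[0,0,-0.107],[0,0,-0.107]],"spin":[0,0,0,0,0,0,0,0,0,0,0]}' 15
python3 - <<'E'
from h import *
st(); s=viewer.grab_frame('scene'); crop(s,(290,170,410,280),6,'pics/s10.png')
E
```

```text
t: 17.3
eef_pos: [0.6794, -0.1042, 0.0223]
ee_rot: [1.749, 1.569, -0.057]
force: [-1.2, 0.7, 6.4]
width: 0.0129
t 17.3 tcp [ 0.6794 -0.1042  0.0223] toolx [ 0.002 -0.    -1.   ] jaw [-0.233 -0.972 -0.   ] jawdeg -103.5 w 0.0129 F [-1.2  0.7  6.4] q [ 0.13  0.57 -0.2   0.   -0.8   1.2 ]
```

View pics/s10.png

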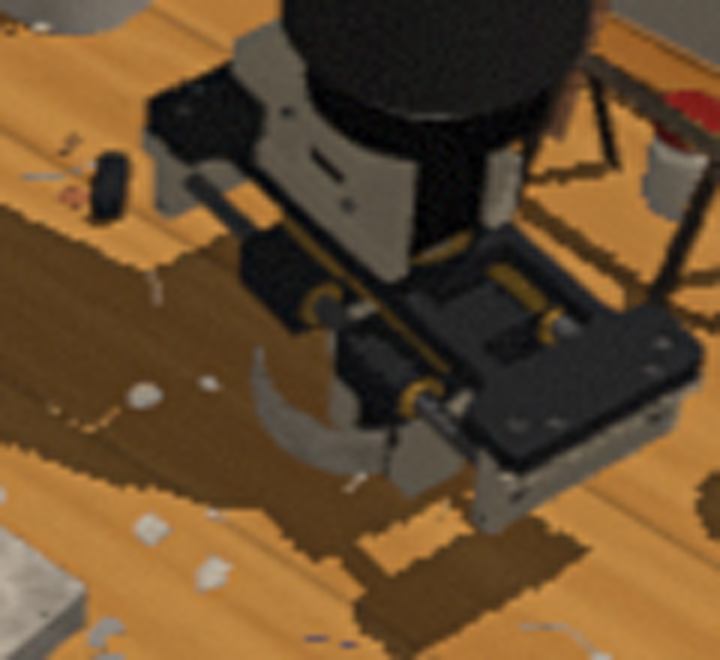

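```bash
python3 -m handwheel '{"gripper":[-1,-1,-1,-1,-1,-1,-1,-1,-1,-1,-1],"travel":[[0,0,0.06],[0,0,0.12],[-0.09,0.02,0.12],[-0.18,0.04,0.12],[-0.26,0.06,0.12],[-0.317,0.068,0.12],[-0.317,0.068,0.12],[-0.317,0.068,0.12],[-0.317,0.068,0.12],[-0.317,0.068,0.12],[-0.317,0.068,0.12]],"spin":[0,0,0,0,0,0,0,0,0,0,0]}'
python3 - <<'E'
from wm import *
st(); cv2.imwrite('pics/w11.png',w['pixels']); s=viewer.grab_frame('scene'); crop(s,(210,160,330,300),5,'pics/s11.png')
E
```

```text
t: 18.45
eef_pos: [0.5207, -0.0703, 0.0807]
ee_rot: [-1.037, 1.57, -2.844]
force: [0.5, -0.2, -1.4]
width: 0.0128
t 18.5 tcp [ 0.5206 -0.0703  0.0807] toolx [-0. -0. -1.] jaw [-0.234 -0.972  0.   ] jawdeg -103.5 w 0.0128 F [ 0.4 -0.2 -0.6] q [ 0.24  0.29 -0.52  0.   -0.76  1.1 ]
```

View pics/w11.png

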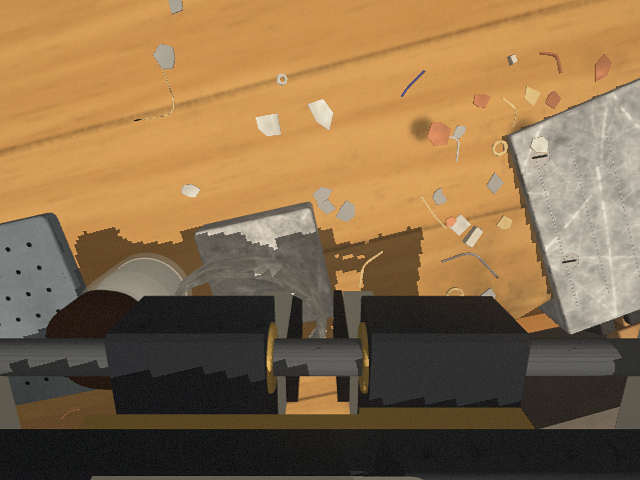

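View pics/s11.png

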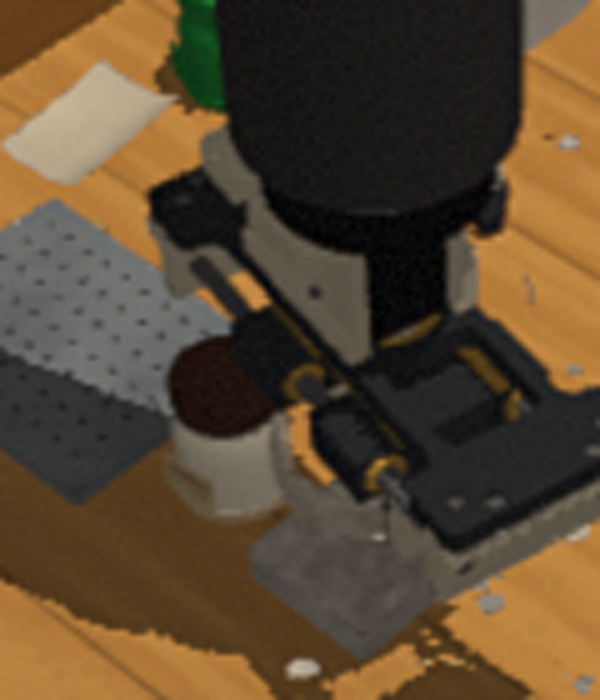

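```bash
python3 -m handwheel '{"gripper":[-1,-1,-1,-1,-1,-0.43,-0.43,-0.43,-0.43,-0.43,-0.43,-0.43,-0.43,-0.43],"travel":[[0,0,-0.03],[0,0,-0.06],[0,0,-0.075],[0,0,-0.075],[0,0,-0.075],[0,0,-0.075],[0,0,-0.075],[0,0,-0.075],[0,0,-0.075],[0,0,-0.04],[0,0,0.06],[0,0,0.16],[0,0,0.16],[0,0,0.16]],"spin":[0,0,0,0,0,0,0,0,0,0,0,0,0,0]}'
python3 - <<'E'
from wm import *
st(); cv2.imwrite('pics/w12.png',w['pixels']); s=viewer.grab_frame('scene'); crop(s,(170,190,320,300),5,'pics/s12.png')
E
```

```text
t: 19.95
eef_pos: [0.5209, -0.07, 0.1627]
ee_rot: [2.092, 1.567, 0.285]
force: [0.1, -0.2, -0.7]
width: 0.0252
t 20.0 tcp [ 0.5199 -0.0701  0.1612] toolx [ 0.001  0.001 -1.   ] jaw [-0.234 -0.972 -0.001] jawdeg -103.5 w 0.0251 F [-1.2 -0.7  0. ] q [ 0.24  0.19 -0.44 -0.   -0.95  1.1 ]
```

View pics/w12.png

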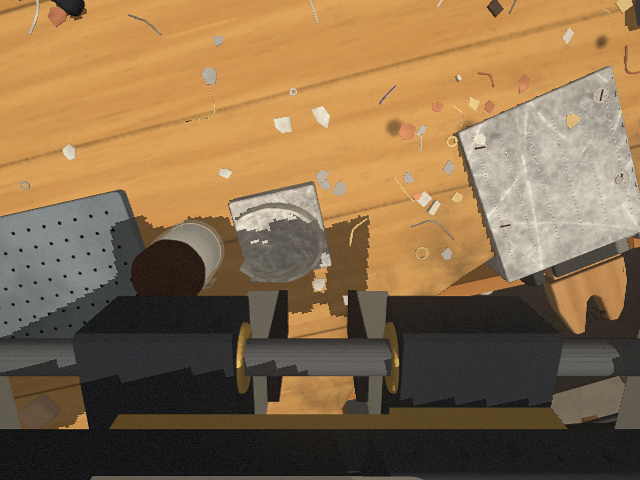

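View pics/s12.png

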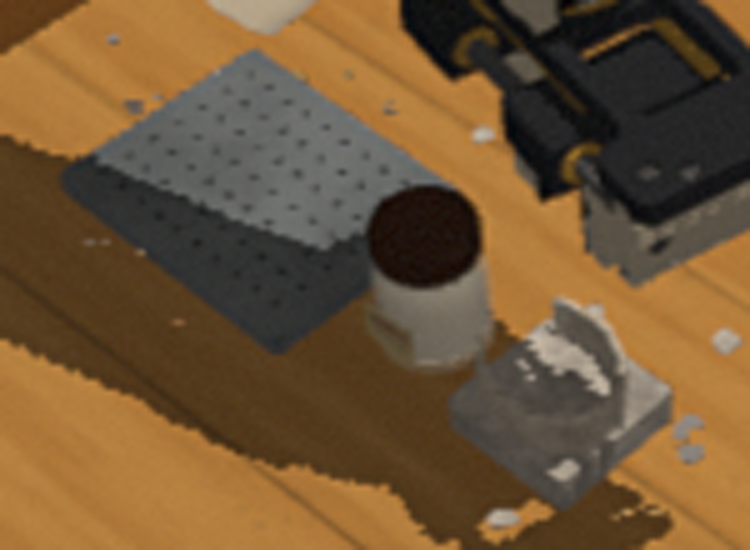

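```bash
python3 -m handwheel '{"gripper":[0.4,0.4,0.4,0.4,0.4,0.4,0.4,0.4,0.4,0.4],"travel":[[0.04,-0.09,0],[0.08,-0.18,0],[0.12,-0.27,0],[0.16,-0.36,0],[0.198,-0.45,0],[0.198,-0.504,0],[0.198,-0.504,0],[0.198,-0.504,0],[0.198,-0.504,0],[0.198,-0.504,0]],"spin":[0.1,0.2,0.3,0.41,0.41,0.41,0.41,0.41,0.41,0.41]}'
python3 - <<'E'
from wm import *
st(); cv2.imwrite('pics/w13.png',w['pixels']);s=viewer.grab_frame('scene');  cv2.imwrite('pics/s13.png',s['pixels'])
print([(d['at'],at(w,d['at'],0)) for d in spotter.tip_of('wrist','pumice')],[d['rect'] for d in spotter.spot_in('wrist','pumice')])
E
```

```text
t: 21.05
eef_pos: [0.6192, -0.3211, 0.1608]
ee_rot: [-2.034, 1.57, 2.766]
force: [-0.1, 0.1, 0.1]
width: 0.0616
t 21.1 tcp [ 0.6193 -0.3211  0.1612] toolx [ 0.  0. -1.] jaw [ 0.088 -0.996 -0.   ] jawdeg -85.0 w 0.0614 F [ 0.7  0.4 -0.6] q [-0.2   0.45 -0.04 -0.   -1.08  1.86]
[([317.2, 230.0], array([ 0.61810015, -0.32152559]))] [[296.5, 216.9, 343.5, 250.5]]
```

View pics/w13.png

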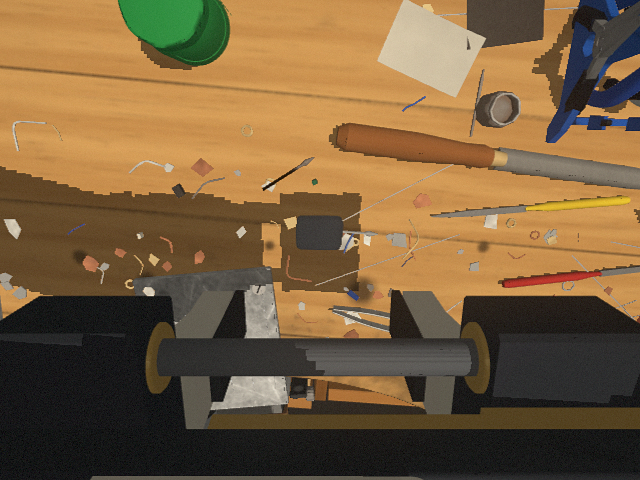

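View pics/s13.png

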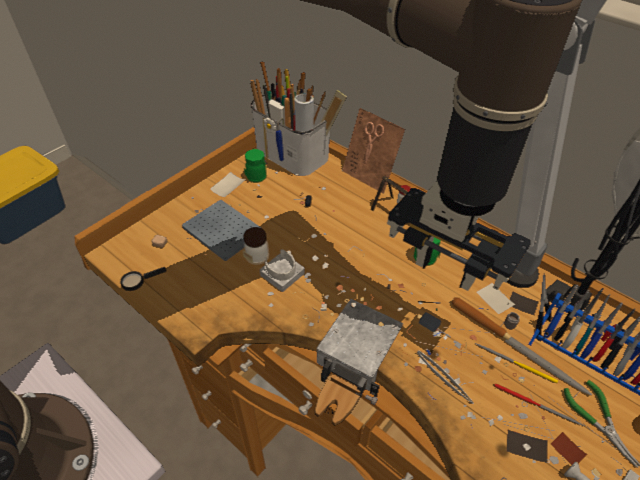

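```bash
python3 - <<'E'
from wm import *
cv2.imwrite('pics/t13.png',viewer.grab_frame('top')['pixels'])
show('pumice',[(297,217),(341,217),(341,250),(297,250)],.016); show('tweez tip',[(330,308)],.005)
E
```

```text
pumice [[0.6309, -0.3064], [0.6336, -0.3377], [0.6091, -0.3402], [0.6062, -0.3082]] mean [ 0.62   -0.3231]
tweez tip [[0.5569, -0.3376]] mean [ 0.5569 -0.3376]
```

View pics/t13.png

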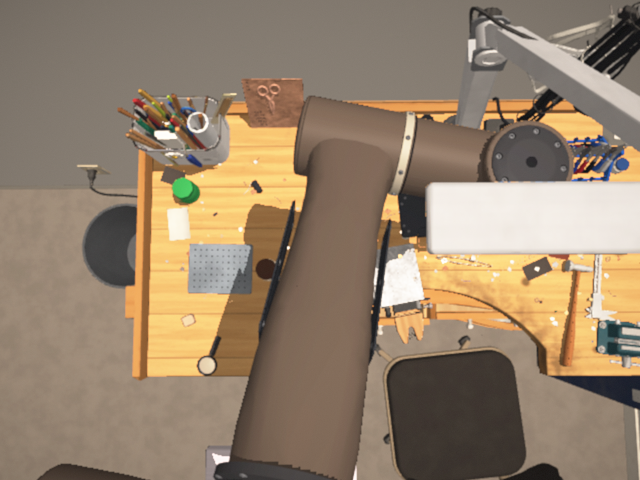

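```bash
python3 -m handwheel '{"gripper":[0.4,0.4,0.4,0.4,0.4,-1,-1,-1,-1,-1,-1,-1,-1],"travel":[[0.002,-0.004,-0.1],[0.002,-0.004,-0.2],[0.002,-0.004,-0.26],[0.002,-0.004,-0.278],[0.002,-0.004,-0.278],[0.002,-0.004,-0.278],[0.002,-0.004,-0.278],[0.002,-0.004,-0.278],[0.002,-0.004,-0.278],[0.002,-0.004,-0.278],[0.002,-0.004,-0.278],[0.002,-0.004,-0.278],[0.002,-0.004,-0.278]],"spin":[0,0,0,0,0,0,0,0,0,0,0,0,0]}' 12
```

```text
t: 22.65
eef_pos: [0.6205, -0.3243, 0.0225]
ee_rot: [1.044, 1.57, -0.44]
force: [-1.2, 1.3, 5.8]
width: 0.0333
```

```bash
python3 -m handwheel '{"gripper":[-1,-1,-1,-1,-1,-1,-1,-1,-1,-1,-1,-1,-1,-1,-1,-1,-1,-1],"travel":[[0,0,0.08],[0,0,0.15],[-0.02,0.08,0.23],[-0.04,0.17,0.25],[-0.06,0.26,0.25],[-0.08,0.35,0.25],[-0.1,0.44,0.25],[-0.12,0.53,0.25],[-0.13,0.62,0.25],[-0.15,0.71,0.25],[-0.177,0.8,0.25],[-0.177,0.87,0.25],[-0.177,0.913,0.25],[-0.177,0.913,0.25],[-0.177,0.913,0.25],[-0.177,0.913,0.25],[-0.177,0.913,0.25],[-0.177,0.913,0.25]],"spin":[0,0,0,-0.05,-0.13,-0.13,-0.13,-0.13,-0.13,-0.13,-0.13,-0.13,-0.13,-0.13,-0.13,-0.13,-0.13,-0.13]}'
python3 - <<'E'
from wm import *
st(); cv2.imwrite('pics/w14.png',w['pixels'])
E
```

```text
t: 24.45
eef_pos: [0.5317, 0.1314, 0.147]
ee_rot: [-1.127, 1.571, -2.715]
force: [-0.7, 0.8, 0.2]
width: 0.0334
t 24.5 tcp [0.5318 0.1316 0.1471] toolx [-0. -0. -1.] jaw [-0.017 -1.     0.   ] jawdeg -91.0 w 0.0333 F [ 0.4  0.  -0.8] q [ 0.6   0.24 -0.4  -0.   -0.93  0.95]
```

View pics/w14.png

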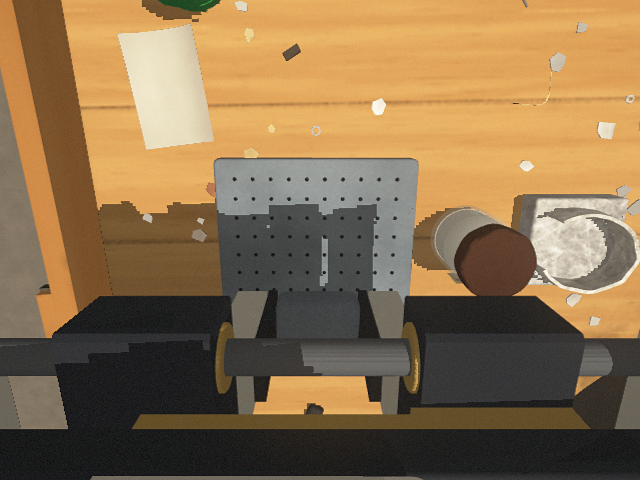

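```bash
python3 - <<'E'
from wm import *
P=show('back edge',[(216,158.5),(418,158.5)],.01); show('L/R low',[(222,290),(410,286)],.01)
show('cuffrim',[(583,295),(638,245),(560,215),(530,235)],.042)
show('block',[(515,196),(522,252)],.02)
E
```

```text
back edge [[0.5873, 0.1976], [0.5851, 0.0634]] mean [0.5862 0.1305]
L/R low [[0.4929, 0.2014], [0.4938, 0.0643]] mean [0.4934 0.1329]
cuffrim [[0.4992, -0.0405], [0.5326, -0.0691], [0.5526, -0.0174], [0.5402, -0.0008]] mean [ 0.5312 -0.0319]
block [[0.5607, 0.0008], [0.5219, -0.0087]] mean [ 0.5413 -0.004 ]
```

```bash
python3 -m handwheel '{"gripper":[-1,-1,-1,-1,-1,-0.1,-0.1,-0.1,-0.1,-0.1,-0.1,-0.1,-0.1,-0.1],"travel":[[0,0,-0.09],[0,0,-0.17],[0,0,-0.215],[0,0,-0.228],[0,0,-0.228],[0,0,-0.228],[0,0,-0.228],[0,0,-0.228],[0,0,-0.18],[0,0,-0.1],[0,0,0],[0,0,0.02],[0,0,0.02],[0,0,0.02]],"spin":[0,0,0,0,0,0,0,0,0,0,0,0,0,0]}'
python3 - <<'E'
from h import *
st();  s=viewer.grab_frame('scene'); crop(s,(170,190,320,300),5,'pics/s15.png')
E
```

```text
t: 25.95
eef_pos: [0.5314, 0.1322, 0.157]
ee_rot: [2.845, 1.57, 1.258]
force: [-0.5, -0.1, -0.0]
width: 0.0396
t 25.95 tcp [0.5314 0.1322 0.157 ] toolx [ 0.     0.001 -1.   ] jaw [-0.016 -1.    -0.001] jawdeg -90.9 w 0.0396 F [-0.5 -0.1 -0. ] q [ 0.6   0.23 -0.39 -0.   -0.95  0.95]
```

View pics/s15.png

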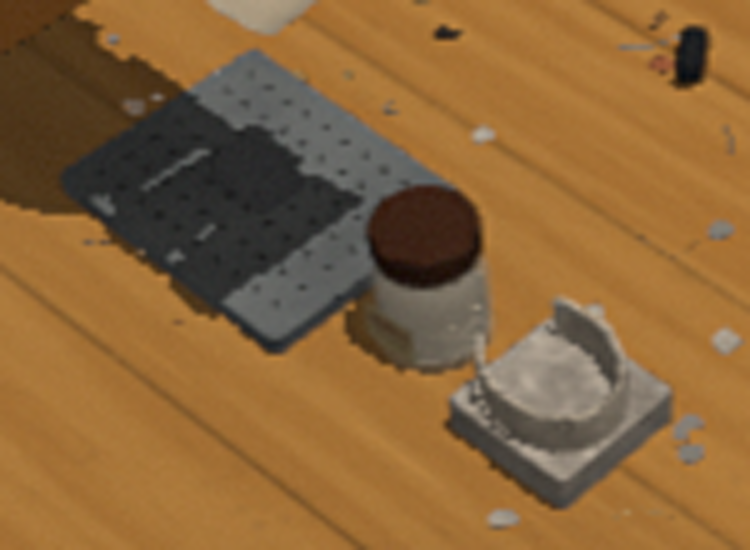

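```bash
python3 - <<'E'
from wm import *
cv2.imwrite('pics/w16.png',cv2.convertScaleAbs(w['pixels'],alpha=1.6)); s=viewer.grab_frame('scene'); s['pixels']=cv2.convertScaleAbs(s['pixels'],alpha=2.2); crop(s,(150,150,320,280),4,'pics/s16.png')
E
```

```text
(no output)
```

View pics/w16.png

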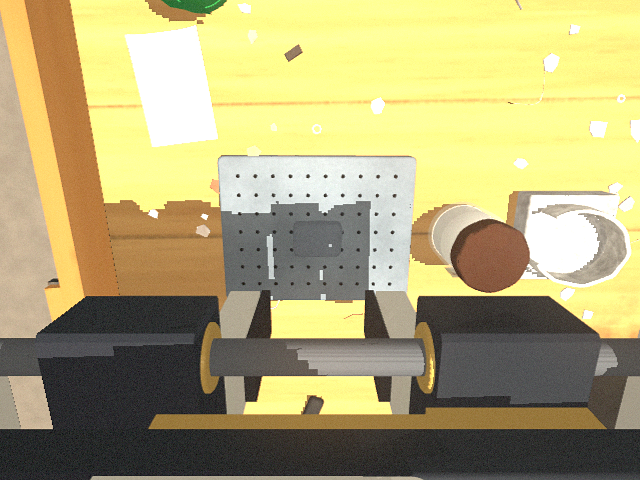

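View pics/s16.png

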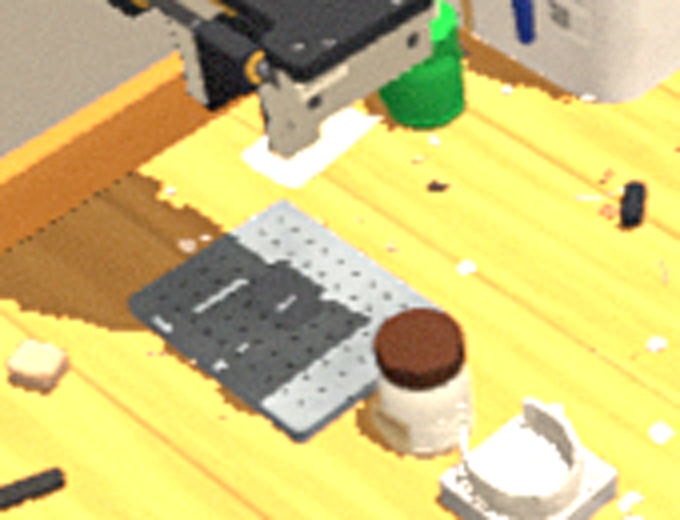

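```bash
python3 -m handwheel '{"gripper":[-0.1,-0.1,-0.1,-0.1,-0.1,-0.1,-0.1,-0.1,-0.1,-0.1,-0.1],"travel":[[0,-0.09,0],[0,-0.18,0],[0,-0.27,0],[0,-0.36,0],[0,-0.45,0],[0.01,-0.54,-0.02],[0.02,-0.63,-0.034],[0.02,-0.7,-0.05],[0.02,-0.764,-0.06],[0.02,-0.764,-0.08],[0.02,-0.764,-0.08]],"spin":[0,0,0,0,0,0,0,0,0,0,0]}'
python3 -m handwheel '{"gripper":[-0.1,-0.1,-0.1,-0.1,-0.1,-0.1,-0.1],"travel":[[0,-0.09,0],[-0.02,-0.18,0],[-0.05,-0.26,0],[-0.05,-0.26,0],[-0.05,-0.26,0],[-0.05,-0.26,0],[-0.05,-0.26,0]],"spin":[0,0,0,0,0,0,0]}'
python3 - <<'E'
from wm import *
st(); cv2.imwrite('pics/w17.png',w['pixels'])
print([(d['at'],at(w,d['at'],0)) for d in spotter.tip_of('wrist','tweezer')],[d['rect'] for d in spotter.spot_in('wrist','tweezer')])
t=viewer.grab_frame('top'); crop(t,(150,170,340,300),4,'pics/t17.png')
E
```

```text
t: 27.2
eef_pos: [0.54, -0.2502, 0.1142]
ee_rot: [-1.76, 1.566, 2.934]
force: [-0.7, 1.1, -0.4]
width: 0.0393
t: 27.9
eef_pos: [0.5173, -0.3783, 0.1172]
ee_rot: [2.581, 1.571, 0.996]
force: [0.8, 0.3, 0.1]
width: 0.0388
t 27.95 tcp [ 0.5173 -0.3784  0.1173] toolx [ 0. -0. -1.] jaw [-0.014 -1.     0.   ] jawdeg -90.8 w 0.0395 F [-0.2  0.8 -0.6] q [-0.33  0.41 -0.23 -0.   -0.94  1.88]
[] [[251.8, 186.1, 441.7, 217.8]]
```

View pics/w17.png

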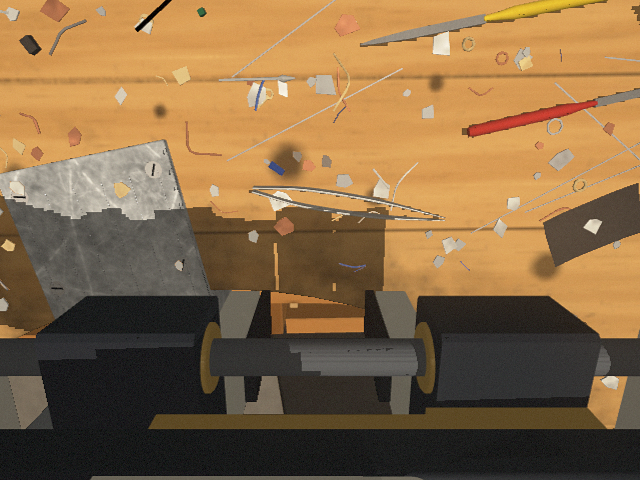

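View pics/t17.png

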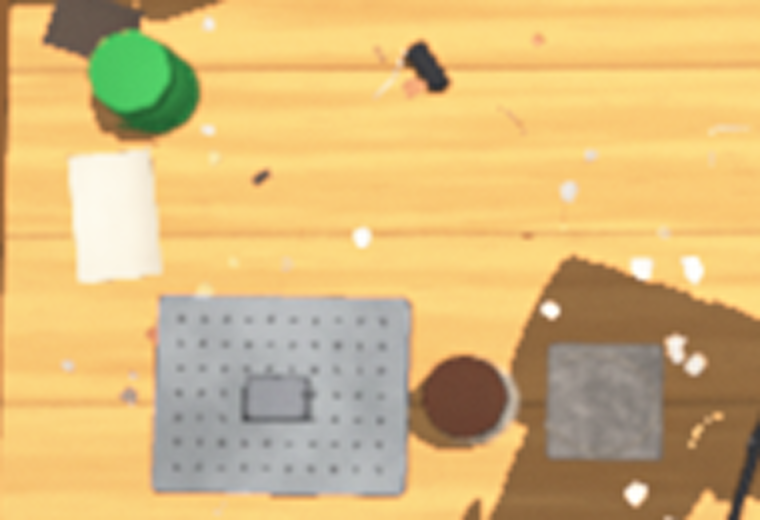

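```bash
python3 - <<'E'
from wm import *
P=show('tw',[(250,188),(444,217.5)],.005); d=P[1]-P[0]; print(np.linalg.norm(d),np.degrees(np.arctan2(d[1],d[0])))
show('mid',[(345,202)],.005); show('plate',[(165,141),(210,290)],.02); show('benchedge',[(290,290),(365,306)],0)
crop(w,(230,160,460,240),3,'pics/w18.png')
t=viewer.grab_frame('top'); t['pixels']=cv2.convertScaleAbs(t['pixels'],alpha=1.8); crop(t,(270,240,330,300),8,'pics/t18.png')
E
```

```text
tw [[0.5565, -0.3383], [0.5361, -0.4594]] mean [ 0.5463 -0.3989]
0.12278041040096821 -99.53377557227174
mid [[0.5469, -0.397]] mean [ 0.5469 -0.397 ]
plate [[0.5859, -0.2947], [0.4952, -0.3119]] mean [ 0.5406 -0.3033]
benchedge [[0.486, -0.3604], [0.4734, -0.4114]] mean [ 0.4797 -0.3859]
```

View pics/w18.png

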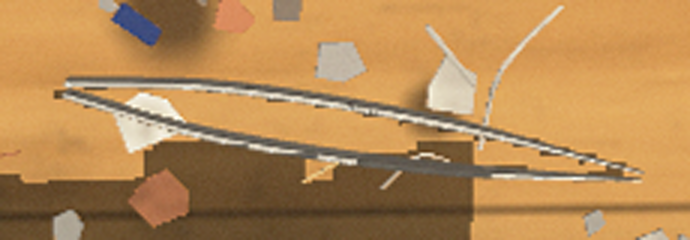

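View pics/t18.png

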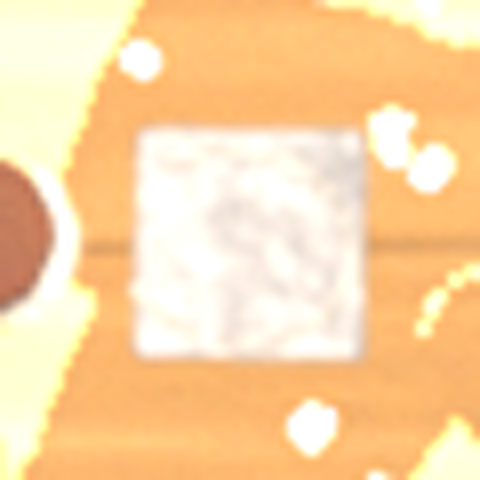

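```bash
python3 - <<'E'
from h import *
cv2.imwrite('pics/s19.png',viewer.grab_frame('scene')['pixels'])
cv2.imwrite('pics/t19.png',viewer.grab_frame('top')['pixels'])
for c in ['scene','top']: print([(d['rect'],d['conf']) for d in spotter.spot_in(c,'cuff')])
E
```

```text
[([267.1, 251.4, 295.1, 282.9], 0.9)]
[]
```

View pics/s19.png

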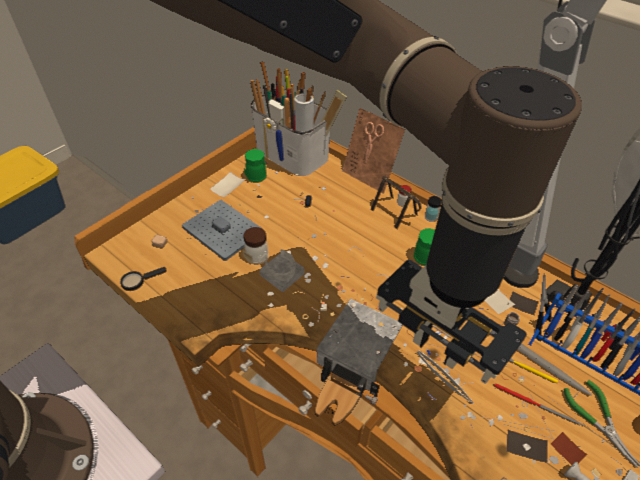

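View pics/t19.png

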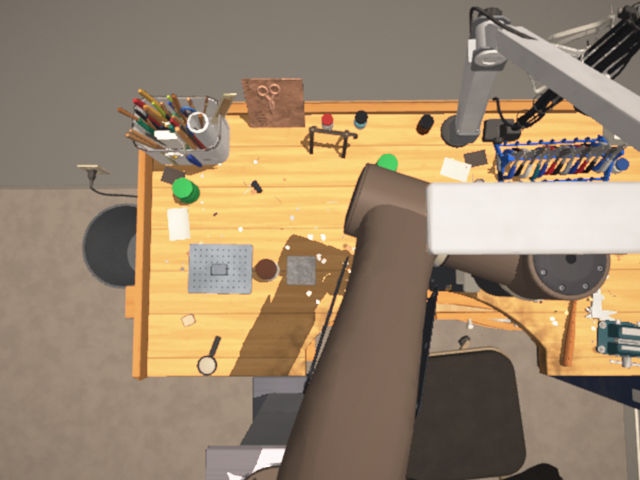

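```bash
python3 - <<'E'
from h import *
s=viewer.grab_frame('scene'); s['pixels']=cv2.convertScaleAbs(s['pixels'],alpha=2.5);crop(s,(230,220,330,310),7,'pics/s20.png')
E
```

```text
(no output)
```

View pics/s20.png

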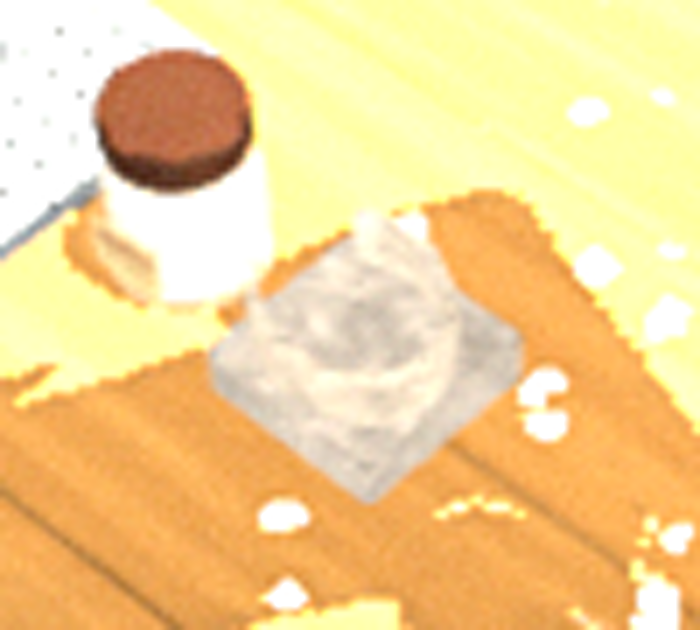

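```bash
python3 -m handwheel '{"gripper":[-0.2,-0.2,-0.2,-0.2,-0.2,-0.2,-0.2],"travel":[[0.02,-0.03,0],[0.04,-0.06,0],[0.053,-0.079,0],[0.053,-0.079,0],[0.053,-0.079,0],[0.053,-0.079,0],[0.053,-0.079,0]],"spin":[-0.19,-0.38,-0.57,-0.76,-0.95,-1,-1]}'
python3 -m handwheel '{"gripper":[-0.2,-0.2,-0.2,-0.2,-0.2,-0.2,-0.2],"travel":[[0,0,0],[0,0,0],[0,0,0],[0,0,0],[0,0,0],[0,0,0],[0,0,0]],"spin":[-0.19,-0.38,-0.57,-0.76,-0.95,-1,-1]}'
python3 -m handwheel '{"gripper":[-0.2,-0.2,-0.2,-0.2],"travel":[[0,0,0],[0,0,0],[0,0,0],[0,0,0]],"spin":[-0.19,-0.19,-0.19,-0.19]}'
python3 - <<'E'
from wm import *
st(); cv2.imwrite('pics/w21.png',w['pixels']); 
t=viewer.grab_frame('top'); print('green',at(t,(183,187),.065))
print([(d['at'],at(w,d['at'],0)) for d in spotter.tip_of('wrist','tweezer')],[d['rect'] for d in spotter.spot_in('wrist','tweezer')])
E
```

```text
t: 29.15
eef_pos: [0.5431, -0.4193, 0.1169]
ee_rot: [-1.201, 1.571, 2.71]
force: [0.1, -1.2, 0.0]
width: 0.035
t: 29.85
eef_pos: [0.5432, -0.4192, 0.1171]
ee_rot: [0.12, 1.571, -3.037]
force: [0.7, -0.4, 0.0]
width: 0.0353
t: 30.25
eef_pos: [0.5432, -0.4192, 0.1171]
ee_rot: [-3.025, 1.571, -0.044]
force: [-0.1, -0.4, -0.0]
width: 0.0351
t 30.3 tcp [ 0.5432 -0.4192  0.1171] toolx [-0.  0. -1.] jaw [-0.987  0.161  0.   ] jawdeg 170.7 w 0.0352 F [ 0.8  0.3 -0.8] q [-0.37  0.47 -0.12  0.   -0.98  0.21]
green [0.69980206 0.20306323]
[([316.4, 275.3], array([ 0.54833181, -0.39804866]))] [[307.6, 205.6, 331.5, 338.2]]
```

View pics/w21.png

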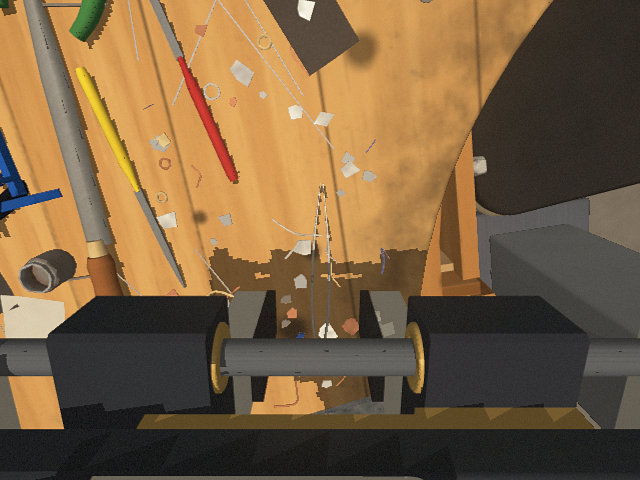

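```bash
python3 -m handwheel '{"gripper":[-0.2,-0.2,-0.2,-0.2,-0.2,-1,-1,-1,-1,-1,-1,-1],"travel":[[0,0,-0.09],[0,0,-0.16],[0,0,-0.188],[0,0,-0.192],[0,0,-0.192],[0,0,-0.192],[0,0,-0.192],[0,0,-0.192],[0,0,-0.192],[0,0,-0.192],[0,0,-0.192],[0,0,-0.192]],"spin":[0,0,0,0,0,0,0,0,0,0,0,0]}' 20
```

```text
t: 31.65
eef_pos: [0.5433, -0.4193, 0.0216]
ee_rot: [2.575, 1.57, -0.732]
force: [-0.9, 0.9, 5.1]
width: 0.0108
```

```bash
python3 -m handwheel '{"gripper":[-1,-1,-1,-1,-1,-1,-1,-1,-1,-1,-1,-1],"travel":[[0,0,0.07],[0,0,0.12],[0.02,0.08,0.14],[0.04,0.17,0.14],[0.06,0.26,0.14],[0.08,0.35,0.14],[0.1,0.44,0.14],[0.12,0.53,0.14],[0.137,0.6,0.16],[0.137,0.6,0.22],[0.137,0.6,0.24],[0.137,0.6,0.24]],"spin":[0,0,0,0,0,0,0,0.1,0.185,0.185,0.185,0.185]}'
python3 -m handwheel '{"gripper":[-1,-1,-1,-1,-1,-1,-1,-1,-1],"travel":[[0,0.09,0],[0,0.18,0],[0,0.27,0],[0,0.36,0],[0,0.43,0],[0,0.46,-0.06],[0,0.46,-0.12],[0,0.46,-0.12],[0,0.46,-0.12]],"spin":[0,0,0,0,0,0,0,0,0]}'
python3 - <<'E'
from wm import *
st(); cv2.imwrite('pics/w22.png',w['pixels']); s=viewer.grab_frame('scene'); crop(s,(150,130,330,290),4,'pics/s22.png')
E
```

```text
t: 32.85
eef_pos: [0.6128, -0.119, 0.1427]
ee_rot: [-3.045, 1.567, 0.077]
force: [-0.1, 0.8, -1.1]
width: 0.0109
t: 33.75
eef_pos: [0.6112, 0.1097, 0.0802]
ee_rot: [0.574, 1.568, -2.588]
force: [0.4, 0.1, 0.5]
width: 0.0106
t 33.8 tcp [0.6121 0.11   0.0815] toolx [ 0. -0. -1.] jaw [-1.     0.021 -0.   ] jawdeg 178.8 w 0.0107 F [ 0.9 -0.2 -0.1] q [ 0.49  0.42 -0.31  0.   -0.84 -0.51]
```

View pics/w22.png

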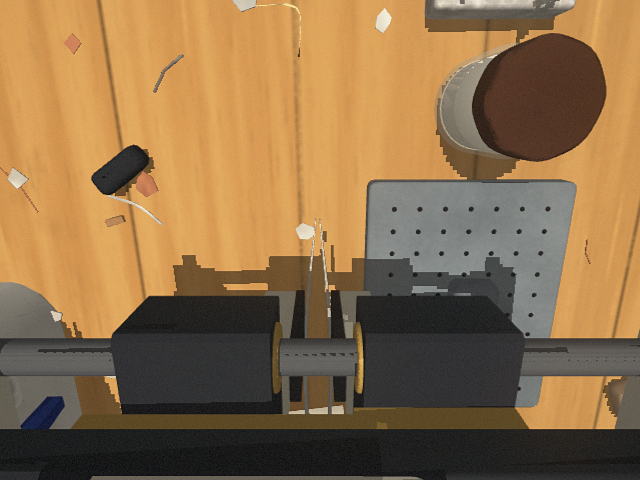

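View pics/s22.png

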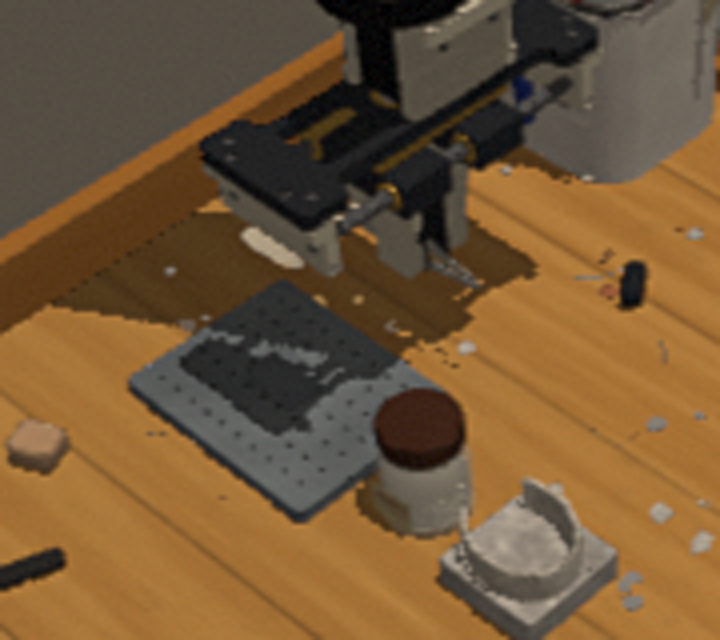

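```bash
python3 - <<'E'
from wm import *
st(); show('slab back edge',[(368,185),(366,240),(366,290)],.01); show('slab right edge',[(370,181),(575,182)],.01); show('tw tip',[(318,222)],.065)
E
```

```text
t 33.9 tcp [0.6127 0.1103 0.0825] toolx [ 0.002  0.001 -1.   ] jaw [-1.     0.021 -0.002] jawdeg 178.8 w 0.0108 F [ 0.   0.7 -0. ] q [ 0.49  0.42 -0.31  0.   -0.84 -0.51]
slab back edge [[0.5865, 0.0649], [0.5871, 0.0945], [0.5867, 0.1236]] mean [0.5868 0.0943]
slab right edge [[0.5855, 0.0628], [0.4798, 0.0654]] mean [0.5327 0.0641]
tw tip [[0.6125, 0.0705]] mean [0.6125 0.0705]
```

```bash
python3 -m handwheel '{"gripper":[-1,-1,-1,-1,-1,-1,-1,-0.62,-0.62,-0.62,-0.62,-0.62],"travel":[[0.012,0.002,0],[0.012,0.002,-0.06],[0.012,0.002,-0.1],[0.012,0.002,-0.114],[0.012,0.002,-0.118],[0.012,0.002,-0.118],[0.012,0.002,-0.118],[0.012,0.002,-0.118],[0.012,0.002,-0.118],[0.012,0.002,-0.118],[0.012,0.002,-0.118],[0.012,0.002,-0.118]],"spin":[0,0,0,0,0,0,0,0,0,0,0,0]}'
python3 -c "
from h import *
st()"
```

```text
t: 35.1
eef_pos: [0.6177, 0.1118, 0.0221]
ee_rot: [3.055, 1.571, -0.106]
force: [0.7, 0.4, 0.1]
width: 0.0163
t 35.1 tcp [0.6177 0.1118 0.0221] toolx [ 0. -0. -1.] jaw [-1.    0.02 -0.  ] jawdeg 178.9 w 0.0163 F [0.7 0.4 0.1] q [ 0.49  0.5  -0.34  0.   -0.73 -0.51]
```

```bash
python3 -m handwheel '{"gripper":[-0.62,-0.62,-0.62,-0.62,-0.62,-0.62,-0.62,-0.62,-0.62,-0.62],"travel":[[0,0,0.02],[0,0,0.06],[0,0,0.14],[0,0,0.22],[0,0,0.3],[0,-0.09,0.3],[0,-0.18,0.3],[0,-0.27,0.3],[0,-0.36,0.3],[0,-0.45,0.3]],"spin":[0,0,0,0,0,0,0,0,0,0]}'
python3 -m handwheel '{"gripper":[-0.62,-0.62,-0.62,-0.62,-0.62,-0.62,-0.62],"travel":[[0,-0.04,0],[0,-0.04,0],[0,-0.04,0],[0,-0.04,0],[0,-0.04,0],[0,-0.04,0],[0,-0.04,0]],"spin":[0,0,0,0,0,0,0]}'
python3 - <<'E'
from wm import *
st(); cv2.imwrite('pics/w23.png',w['pixels']); s=viewer.grab_frame('scene'); crop(s,(150,150,330,290),4,'pics/s23.png')
t=viewer.grab_frame('top'); crop(t,(150,170,340,300),4,'pics/t23.png')
E
```

```text
t: 36.1
eef_pos: [0.6175, -0.1149, 0.1732]
ee_rot: [-3.139, 1.57, -0.017]
force: [0.9, -0.2, 0.1]
width: 0.0168
t: 36.8
eef_pos: [0.6178, -0.1325, 0.1721]
ee_rot: [-1.793, 1.571, 1.33]
force: [0.1, 0.5, -0.1]
width: 0.0163
t 36.85 tcp [ 0.6178 -0.1327  0.1721] toolx [ 0. -0. -1.] jaw [-1.     0.019 -0.   ] jawdeg 178.9 w 0.0166 F [ 0.4  0.6 -0. ] q [ 0.1   0.34 -0.19  0.   -1.04 -0.12]
```

View pics/w23.png

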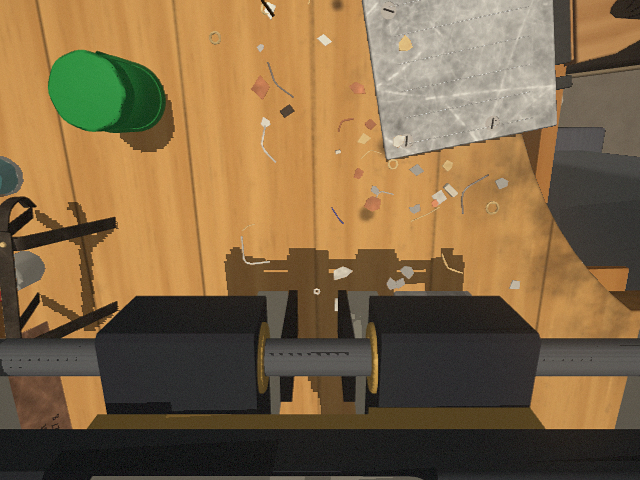

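View pics/s23.png

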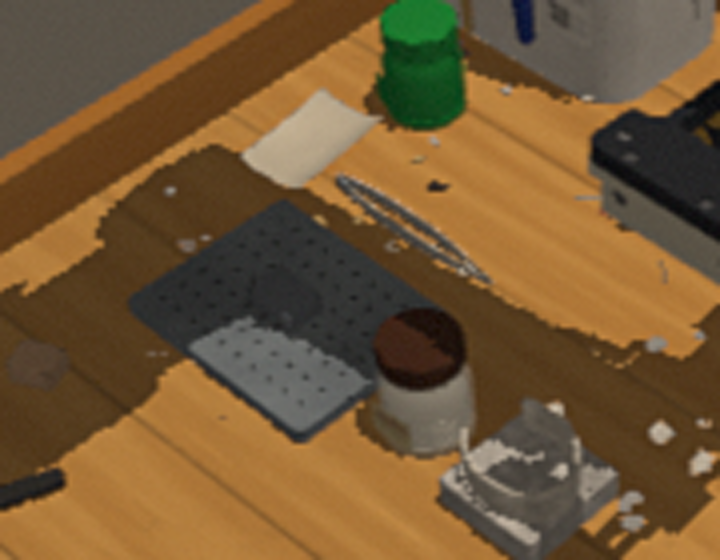

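View pics/t23.png

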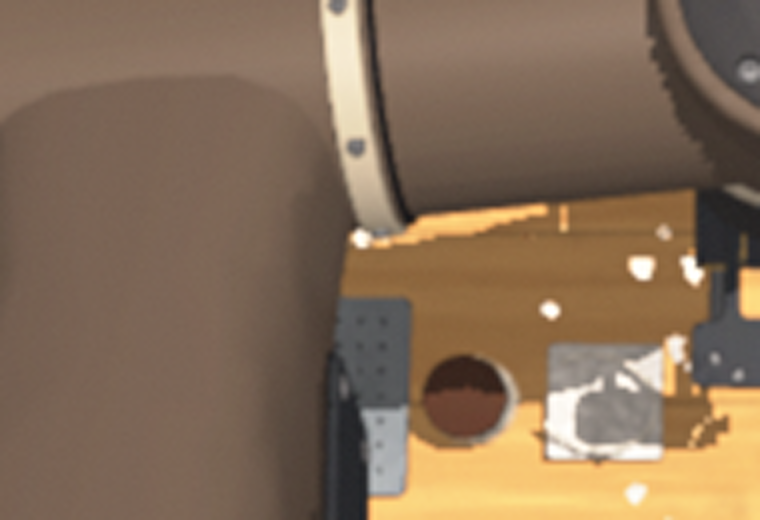

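```bash
python3 -m handwheel '{"gripper":[-0.6,-0.6,-0.6,-0.6,-0.6,-0.6,-0.6,-0.6,-0.6,-0.6,-0.6],"travel":[[0,0,0.08],[-0.05,0.08,0.1],[-0.1,0.16,0.1],[-0.14,0.24,0.1],[-0.18,0.32,0.1],[-0.22,0.4,0.1],[-0.26,0.48,0.1],[-0.3,0.56,0.1],[-0.336,0.62,0.1],[-0.336,0.66,0.1],[-0.336,0.66,0.1]],"spin":[0,0,0,0,0,0,0,0,0,0,0]}'
python3 -m handwheel '{"gripper":[-0.6,-0.6,-0.6,-0.6,-0.6,-0.6,-0.6,-0.6,-0.6,-0.6,-0.6,-0.6,-0.6,-0.6,-0.6],"travel":[[-0.58,0.9,0],[-0.58,0.9,0],[-0.58,0.9,0],[-0.58,0.9,0],[-0.58,0.9,0],[-0.58,0.9,0],[-0.58,0.9,0],[-0.58,0.9,0],[-0.58,0.9,0],[-0.58,0.9,0],[-0.58,0.9,0],[-0.58,0.9,0],[-0.58,0.9,0],[-0.58,0.9,0],[-0.58,0.9,0]],"spin":[0,0,0,0,0,0,0,0,0,0,0,0,0,0,0]}'
python3 - <<'E'
from h import *
st(); s=viewer.grab_frame('scene'); crop(s,(150,150,330,290),4,'pics/s24.png');crop(s,(250,230,320,300),8,'pics/s24b.png')
t=viewer.grab_frame('top'); crop(t,(150,170,340,300),4,'pics/t24.png'); crop(t,(270,240,330,300),8,'pics/t24b.png')
E
```

```text
t: 38.05
eef_pos: [0.4494, 0.1991, 0.2224]
ee_rot: [-2.423, 1.57, 0.702]
force: [0.8, -0.0, -0.4]
width: 0.0173
t: 39.55
eef_pos: [0.1607, 0.646, 0.2224]
ee_rot: [-1.632, 1.571, 1.489]
force: [0.0, -0.6, -0.3]
width: 0.0173
t 39.55 tcp [0.1607 0.646  0.2224] toolx [ 0.  0. -1.] jaw [-1.     0.021 -0.   ] jawdeg 178.8 w 0.0173 F [ 0.  -0.6 -0.3] q [ 1.62  0.36 -0.04  0.   -1.17 -1.64]
```

View pics/s24b.png

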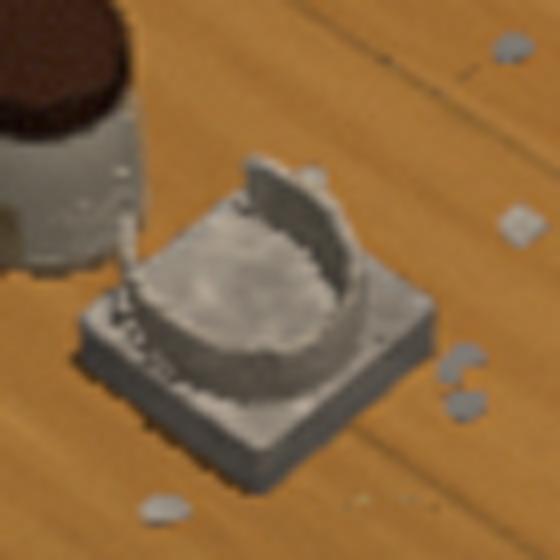

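View pics/t24.png

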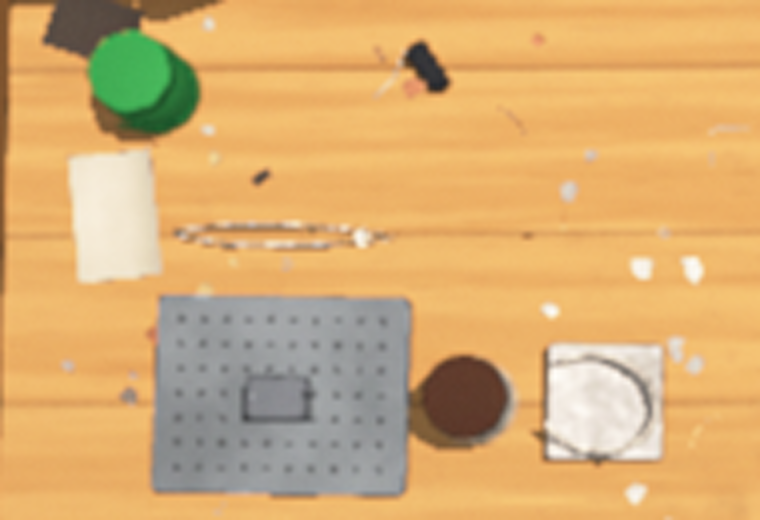

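View pics/t24b.png

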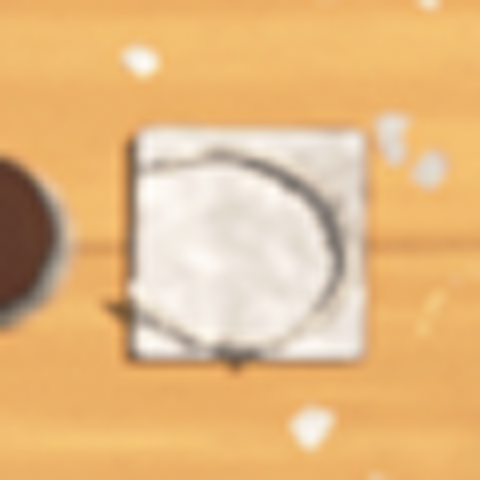

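View pics/s24.png

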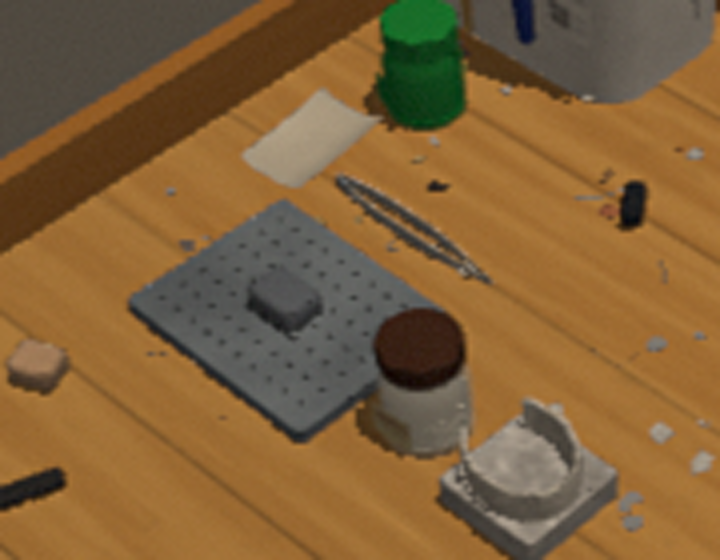

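```bash
python3 - <<'E'
from h import *
for c in ['scene','top']:
    f=viewer.grab_frame(c)
    for n,z in [('cuff',.02),('steel_block',0),('jar',0),('pumice',.01),('tweezer',0),('solder_slab',0)]:
        print(c,n,[(np.round(d['at'],1),round(d['conf'],2),np.round(at(f,d['at'],z),4)) for d in spotter.tip_of(c,n)][:3])
s=viewer.grab_frame('scene')
g=lambda L,z:np.array([at(s,(250+x/8,230+y/8),z) for x,y in L])
print('block',g([(80,315),(232,190),(436,298),(262,450)],.02).round(4).tolist(),g([(80,315),(436,298)],.02).mean(0))
print('cuff base outer front,right; rim tips; rim outer right',g([(265,402),(120,300),(362,290)],.02).round(4).tolist(),g([(128,208),(250,155),(360,250),(250,352)],.042).round(4).tolist())
E
```

```text
scene cuff [(array([285.4, 267.2]), 0.54, array([ 0.5342, -0.0489]))]
scene steel_block [(array([282.4, 274.2]), 0.64, array([ 0.529 , -0.0447]))]
scene jar [(array([423.1, 258.1]), 0.85, array([ 0.7464, -0.2286])), (array([255.9, 176.3]), 0.74, array([0.7003, 0.2037])), (array([255.1, 258.5]), 0.58, array([0.5222, 0.024 ]))]
scene pumice []
scene tweezer [(array([251.1, 209.1]), 0.55, array([0.6162, 0.1326]))]
scene solder_slab [(array([225.8, 228.4]), 0.62, array([0.5401, 0.1301]))]
top cuff [(array([257.5, 186.8]), 0.71, array([0.7086, 0.0523])), (array([300.9, 269.9]), 0.55, array([ 0.527 , -0.0428]))]
top steel_block [(array([303. , 268.2]), 0.79, array([ 0.5315, -0.0464]))]
top jar [(array([268.5, 269.1]), 0.97, array([0.5298, 0.0291])), (array([190.4, 192.2]), 0.94, array([0.7012, 0.2043])), (array([258.2, 188. ]), 0.55, array([0.71  , 0.0534]))]
top pumice [(array([222.1, 268.3]), 0.72, array([0.5314, 0.1289]))]
top tweezer []
top solder_slab [(array([221. , 267.1]), 0.98, array([0.5344, 0.1334]))]
block [[0.4982, -0.0162], [0.5509, -0.0158], [0.5584, -0.0765], [0.4975, -0.0769]] [ 0.5283018  -0.04636388]
cuff base outer front,right; rim tips; rim outer right [[0.5082, -0.0676], [0.5078, -0.0201], [0.5485, -0.0615]] [[0.5173, -0.0155], [0.5486, -0.0255], [0.544, -0.0656], [0.5046, -0.0676]]
```

```bash
python3 -c "
from station import arm
print(arm.job_done(), arm.get_state()['t'])"
```

```text
the job is handed in; nothing more can be done
the job is handed in; nothing more can be done
```

The bench is laid out and handed in at about 40 s of the 120 s. My last pictures put every piece within its tolerance; handing in gave no verdict. I placed them in this order: steel block, flux jar, cuff, pumice, tweezers. The agate and rubber were not touched, and the arm ended clear of the bench on the left.

| Piece | Last check | Limit |
|---|---|---|
| Steel block | about 17.6 cm to the right of the slab's centre, square by eye; gap about 77 mm | 80 ± 15 mm |
| Jar | about 10.8 cm to the right of the slab's centre, upright | 9.1 to 12.5 cm |
| Pumice | flat, about 2 mm off the slab's centre | 12 mm |
| Tweezers | about 85 mm behind the slab's centre, parallel, about 1 mm off centre | 68 to 92 mm |
| Cuff | flat, about 5 mm off the block's centre | 12 mm |

- **Tweezers:** I set them about 5 mm further back than the nominal 80 mm on purpose, so the gripper finger cleared the slab's back edge.
- **Cuff:** this is the least certain piece. The two fixed cameras disagreed on which way it is off centre, with estimates of about 2 to 7 mm, so I left it rather than risk nudging it.
- **Cameras:** they also disagreed by up to about 8 mm on the slab's position. I settled on a centre of about (0.532, 0.132) m from the fixed cameras and the later wrist views, after comparing the cameras' readings of the block with where the gripper had held it.

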